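# Hang the lift-off door of a stirring guard and shut it

## Robot

A 6-joint arm with a two-finger parallel gripper is mounted at the origin on the work surface. World frame = base frame: x ahead of the robot, y to its left, z up, the work surface at z = 0. Lengths are in m, angles in rad, forces in N, time in s.
With the tool pointing down it reaches from about 0.275 to 0.775 m from the base axis. Payload 14.6 kg.
Tool frame: the origin (TCP) lies midway between the tips of the shut fingers; the grasp point (between the pads) lies 19 mm behind it; x points along the fingers, z is the direction in which the jaws open and shut, and the axes are right-handed (so a half turn about x gives the same grasp; the last joint's range is limited). The gripper opens to 85 mm and grips with 20 to 120 N. Pads are 22 mm wide; open, the fingers measure 114 mm over their backs; the gripper's body (76 mm by 85 mm) begins 54 mm behind the grasp point. The pads swing forward as they close: fully open they stand 13 mm farther back than shut.
Start: joints at [-1.31, 0.263, -0.048, 1.259, 0, 1.415], TCP at [0.212, -0.48, 0.197] pointing down, gripper open.
Joint ranges: [-2.65, 2.65], [-0.89, 1.7], [-1.18, 1.37], [-2.13, 2.11], [-1.35, 1.29], [-3.14, 3.14]. Speed limits (rad/s): [1.89, 1.89, 2.57, 2.79, 3.14, 3.14].

## Interface

Orientations are given as a unit quaternion [x, y, z, w].
In Python, from cell import arm gives the robot as it stands.
- The arm moves only by the shell command python3 -m jog 'ROWS' [FORCE]. ROWS is a JSON object of lists of equal length, an entry for each row: "hand": the opening, from 0 (shut) to 1 (fully open); "offset": the shift along the world's x, y, z in units of 60 mm (1.0 is 60 mm), a list of three; "turn": the turn about the world's z in units of 10 degrees (1.0 is 10 degrees). A call has 1 to 5 rows; each row is the pose to reach, as a shift and turn from the pose measured when the call began; what a row does not reach only later rows make up. A row lasts 1/8 s, in which the tool goes at most 62.5 mm and 10.7 degrees, less where a joint would pass 70% of its speed; a pose out of reach is approached as far as the arm can. A call with a gripper value outside its range is refused whole. The fingers move at their own pace and stop on an object; FORCE is the grip in N (left out, the last holds). Time passes only in rows, so rows that repeat a pose let the fingers close. It gives the time, the measured TCP pose, the force and the opening at its end, in the units of the state.
- arm.get_obs(): the state, without advancing time (a new reading comes with each control period).
- arm.get_image(name): name is "scene" or "top"; returns the picture (480x640x3 uint8, blue, green, red); there is no depth.
- arm.calibration(name): a dict with "fx", "fy", "cx", "cy" (pixels), "distortion" ([k1, k2, p1, p2, k3] as OpenCV has them; the pictures are not rectified), "position" and "orientation" of the camera in the world. Camera axes: x right, y up, looking along -z (the intrinsics and any distortion apply to the point x, -y, -z); pixel columns grow to the right and rows downward; lengths in m; the calibration is good to about 2 mm. A picture is of the moment at which its call begins. calibration takes no time and is no camera call.
- arm.job_done(): hands the job in, once; it reports no verdict.
Trained networks look in the newest picture that a camera, given by its name, has taken for a name from the list of things; names that differ only in an ending like _2 or _b are one class to them, and where a whole thing is asked for, a point or a joint stands for the part that bears it (a point fixed in the world has none). Each returns a list of dicts, best first, with "conf" (0 to 1); they miss things now and then, are a little off and sometimes report something else, mostly with a low value. They report only what shows in the picture. A call takes as long as a camera call.
- arm.search_frame(camera, query): "xyz" ([x, y, z] in m, in world coordinates, good to about 4 mm: the middle of the surface that is visible of it).
The state is a dict: "clock": time; "joint_pos": joint angles; "dq": joint speeds; "joint_efforts": joint torques, N m; "tool_pos": TCP position; "tool_rot": TCP orientation; "force": force on the tool from outside, world axes, zero at the start; "moment": the same for the moment, N m; "finger_gap": finger opening in m.
Only numpy, scipy, OpenCV 4.12 (cv2) and the standard library are available. Lean on these libraries where they do the work, as an engineer would, in place of code of your own. Each camera call takes 0.05 s, during which the arm holds its last target.

## Task

Take the guard's door out of its parking stand and hang it, standing open, on the guard's two hinge pintles: lower it gently until both sockets are fully home, and let go. Then swing the door gently shut against the stop post, leaving everything else on the bench where it is.

Things in the scene. Friction and masses are not known exactly. Their poses are not given: they have to be found in the camera images.
- guard: Open-topped stirring guard with clear walls, fixed to the bench, 170 deep (x) x 220 wide (y) x 190 mm tall. Origin: on the bench, middle of its front. x to its back, y to its left, z up; the door opening faces -x. On its left front (+y) a hinge post carries two upright steel pintles, one above the other. A fixed low plate and a loose beaker stand inside.
- pintle_mid (a point): Tip of the LOWER pintle if the hinge post were mid-way in its slots (guard x -34, y 75, z 48 mm); guard axes. The post is clamped up to 10 mm either way from here along guard y: setting not reported, does not yield when pushed. Pintle 10 mm thick, blunt tip 8.4 mm across, stands 16 mm above its arm's top, where the socket comes to rest (32 mm above the bench).
- pintle_mid_top (a point): The same for the UPPER pintle: 100 mm higher (tip 148, arm top 132 mm above the bench), shifted together with the lower one. Each arm is 10 mm thick, 18 mm wide, ends 9 mm in front of the pintle's axis and reaches back to the post's bar, whose front is 22 mm behind the axis. Pressing door and guard together above 40 N does damage.
- stop_face (a point): Middle of the front face of the stop post on the guard's right (40 mm wide, guard x -26, y -78, z 100 mm), which the shut door rests against. Above it a keeper lip, 40 mm wide, underside 190 mm above the bench, covers the shut door's top edge near its free end: the door can be lowered on only while standing open. Guard axes.
- door_center (a point): Centre of the door, half-way up: white upright frame with clear window, 14 mm thick (y), 170 mm tall, 0.24 to 0.38 kg, from 16 to 150 mm from its hinge axis; this point is 75 mm from the axis. Door axes: x from hinge axis to free edge, y across, z up. Hung at right angles open its x points to guard -x; shut, to guard -y. Hung, its lower edge is 12 mm above the bench.
- door_grip (a point): Middle of a good place to grip the door across its 14 mm thickness from above: on its top rail (45 mm high), 55 mm from the hinge axis, 20 mm below the top edge, near its centre of mass; pressed at the hinge edge the door can turn in the grip. Axes as the door's.
- door_socket (a point): Centre of the mouth of the LOWER socket: on the hinge axis, at the underside of a level metal plate (36 mm wide in y, from 12 mm beyond the axis to the frame, 14 mm thick) with a vertical 12.4 mm through hole; 20 mm above the door's lower edge. Hung, 32 mm above the bench. Bring it in from the guard's front, above its own pintle and below the upper arm. Door axes.
- door_socket_top (a point): The same for the UPPER socket, 100 mm higher on the door (120 mm above its lower edge). Both sockets meet their pintle tips at the same time, then go down 16 mm. Door axes.
- door_free (a point): Middle of the door's free edge: 150 mm from the hinge axis, 85 mm above its lower edge. Axes as the door's. With the door shut its x in the guard frame is -34 mm.
- stand: Low dark parking stand fixed to the bench: a slotted rail, slot 19 mm wide between 40 mm high walls 100 mm long, slot floor 10 mm above the bench, in which the door stands upright at the start. Lift the door at least 35 mm to clear it.
- beaker: Bystander: glass beaker, 72 mm wide, 85 mm tall, inside the guard. Origin: centre of its underside.
- amber_jar: Bystander: brown jar, 56 mm wide, 85 mm tall. Origin: centre of its underside.
- wash_bottle: Bystander: white plastic bottle, 60 mm wide, 140 mm tall. Origin: centre of its underside.
- jug: Bystander: white plastic jug with a handle, 90 mm wide, 110 mm tall. Origin: centre of its underside.
- weight: Bystander: steel balance weight, 32 mm wide, 35 mm tall. Origin: centre of its underside.
- spatula: Bystander: slim steel lab spatula, 170 mm long, 10 mm thick, lying flat.
- tray: Bystander: white shallow tray, 120 x 80 x 25 mm. Origin: centre of its underside.

How it is judged:
On the way:
1. the door hangs fully home on both pintles, upright and standing open (free edge at least 80 mm in front of the shut plane), let go by the gripper (z of door_socket in the frame of guard between 0.029 and 0.035 m and x of door_socket in the frame of guard between -0.04 and -0.028 m and y of door_socket in the frame of pintle_mid between -0.014 and 0.014 m and angle between door_center's own z axis and vertical below 0.06 rad and x of door_free in the frame of guard below -0.114 m and contact force between the fingers and door below 0.1 N), for 0.2 s.
At the end, for the whole second after the job is handed in: The door hangs on both pintles, its lower socket within 3 mm of the seated height and within 6 mm (guard x) and 14 mm (guard y) of the pintles' middle setting, tilted less than 0.06 rad, shut with its free edge within 8 mm of the shut plane, at rest and untouched (z of door_socket in the frame of guard between 0.029 and 0.035 m and x of door_socket in the frame of guard between -0.04 and -0.028 m and y of door_socket in the frame of pintle_mid between -0.014 and 0.014 m and angle between door_center's own z axis and vertical below 0.06 rad and x of door_free in the frame of guard above -0.042 m and y of door_free in the frame of guard below 0 m and linear speed of door below 0.02 m/s).
It fails at once if the door was pressed against the guard or its hinge post with more than 40 N while standing open (free edge over 30 mm from the shut plane), or more than 60 N at any time (contact force between door and guard above 60 N or (contact force between door and guard above 40 N and x of door_free in the frame of guard below -0.064 m)).
It fails at once if a bystander was moved more than 25 mm (distance of any of beaker, amber_jar, wash_bottle, jug, weight, spatula, tray from where it was at the start of the episode above 0.025 m).
It also fails if it takes over 72 s, if anything falls off the work surface, if the arm or the gripper's body presses on something with over 40 N, if the wrist force passes 120 N, or if a joint passes its speed limit or range.

## Working session

There is one attempt and no reset: what is moved stays moved. The work goes in short steps, Python scripts to look and compute and a shell command to move; the robot and the scene stay as the last step left them, time stands still between calls to the robot, and variables do not carry over. Pictures are saved under pics/ and viewed, and the job is handed in when it is done.

```bash
ls; mkdir -p pics; python3 - <<'E'
from cell import arm
import cv2
for n in ("scene","top"):
    cv2.imwrite(f"pics/{n}0.png",arm.get_image(n)); c=arm.calibration(n); print(n,c)
for n in ("scene","top"):
    for q in ("guard","door_center","door_grip","door_socket","door_socket_top","door_free","pintle_mid","pintle_mid_top","stop_face","stand"):
        r=arm.search_frame(n,q)
        print(n,q,[(round(d["conf"],2),[round(v,3) for v in d["xyz"]]) for d in r[:2]])
print(arm.get_obs())
E
```

```text
pics
scene {'fx': 608.5691526633667, 'fy': 608.5691526633667, 'cx': 318.1702401551593, 'cy': 240.27210584916944, 'distortion': array([-0.20807207,  0.        ,  0.        ,  0.        ,  0.        ]), 'position': array([1.0455298 , 0.44478855, 1.07625945]), 'orientation': array([0.12249804, 0.27876408, 0.87743166, 0.37067305])}
top {'fx': 621.2790712991069, 'fy': 621.2790712991069, 'cx': 327.42375003552155, 'cy': 234.21253461189528, 'distortion': array([-0.06411765,  0.        ,  0.        ,  0.        ,  0.        ]), 'position': array([ 0.31638014, -0.0287126 ,  1.40494485]), 'orientation': array([-0.06989253,  0.05535052,  0.7078343 , -0.70072959])}
scene guard [(0.89, [0.703, 0.085, 0.097]), (0.18, [0.627, -0.405, 0.059])]
scene door_center [(0.93, [0.581, -0.188, 0.118])]
scene door_grip []
scene door_socket [(0.59, [0.581, -0.186, 0.121])]
scene door_socket_top [(0.64, [0.582, -0.191, 0.12])]
scene door_free [(0.98, [0.586, -0.188, 0.114])]
scene pintle_mid [(0.57, [0.702, 0.085, 0.095])]
scene pintle_mid_top [(0.81, [0.697, 0.079, 0.098])]
scene stop_face [(0.83, [0.702, 0.084
[... 648 characters left out ...]
tand [(0.69, [0.56, -0.172, 0.008])]
{'clock': 1.1, 'joint_pos': array([-1.31033500e+00,  2.63115911e-01, -4.83319203e-02,  1.25938185e+00,
        4.34429575e-05,  1.41553296e+00]), 'dq': array([-0.00252458, -0.00016867,  0.00054427,  0.00110247,  0.00059625,
       -0.00086601]), 'joint_efforts': array([ 8.46492385e-04, -6.37432265e+01,  3.84776616e+01,  7.81669496e-04,
       -1.89679270e-05, -1.37743760e-05]), 'tool_pos': array([ 0.21204783, -0.48026869,  0.1970583 ]), 'tool_rot': array([ 0.38607209,  0.59242   , -0.38603348,  0.59242302]), 'force': array([-0.3968609 ,  0.42823602,  0.9796256 ]), 'moment': array([-0.03830484, -0.01862198,  0.02399833]), 'finger_gap': 0.08550564626792576}
```

View pics/scene0.png

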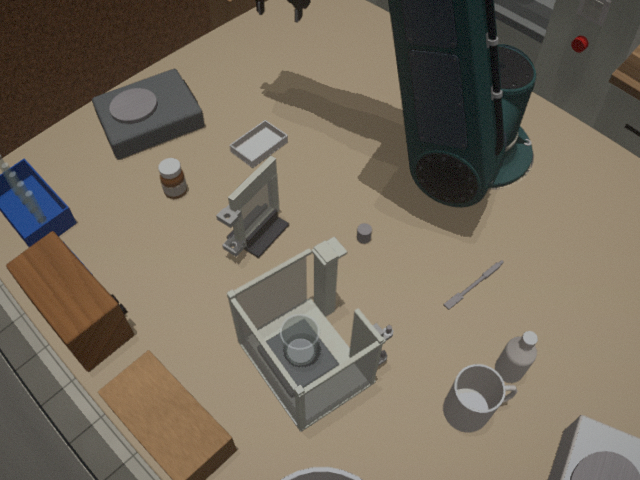

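View pics/top0.png

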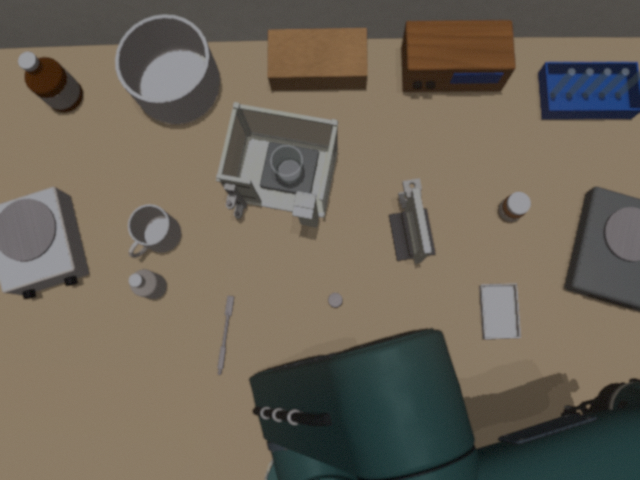

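The scene shows the door in its stand around (255,210) and its sockets at the far end, near (232,215). The guard is at (310,350), with its pintles at about (386,335). I'll zoom in on both.

```bash
python3 - <<'E'
import cv2
s=cv2.imread("pics/scene0.png");t=cv2.imread("pics/top0.png")
def z(im,x,y,w,h,k,n): cv2.imwrite("pics/"+n,cv2.resize(im[y:y+h,x:x+w],None,fx=k,fy=k,interpolation=cv2.INTER_CUBIC))
z(s,210,150,90,110,5,"sd.png")      # door scene
z(s,220,230,190,200,3,"sg.png")
z(t,210,95,140,130,5,"tg.png")
z(t,380,170,70,100,5,"td.png")
E
```

```text
(no output)
```

View pics/sd.png

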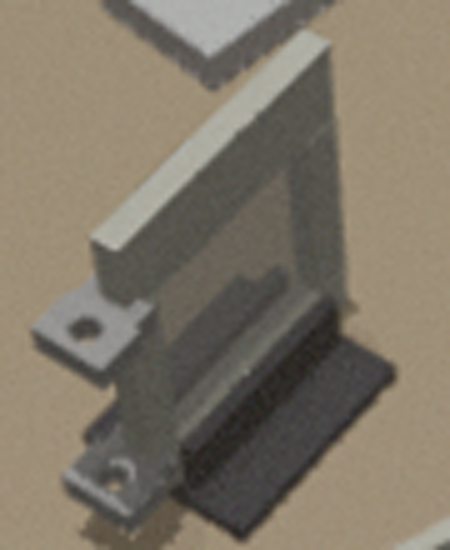

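View pics/sg.png

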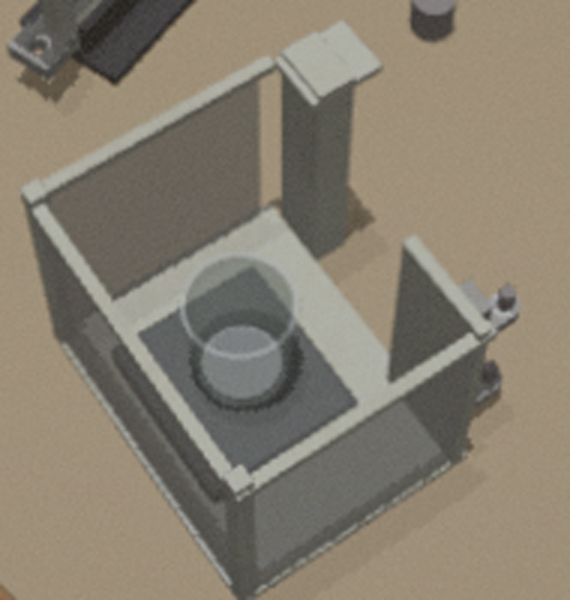

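View pics/tg.png

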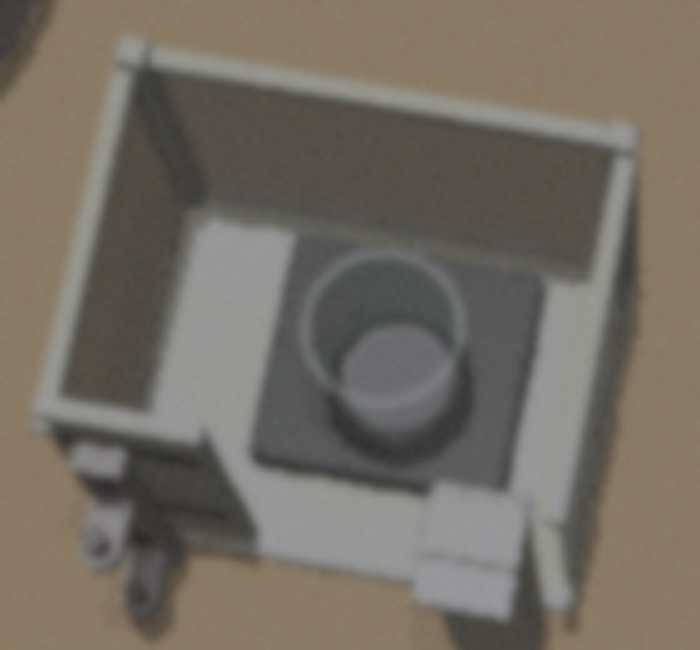

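View pics/td.png

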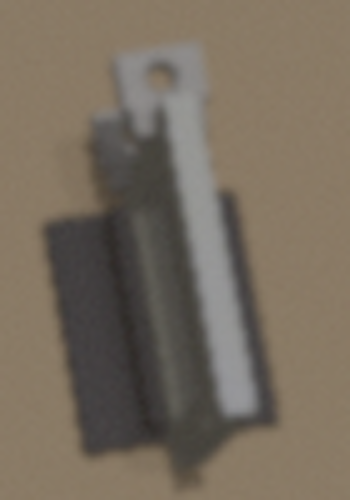

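The zooms show these features:

| Feature | Camera | Pixel |
|---|---|---|
| Upper socket hole | top | about (412,185) |
| Upper pintle tip | top | about (229,204) |
| Lower pintle tip | top | about (238,215) |
| Upper socket hole | scene | (227.6,215.6) |
| Upper pintle tip | scene | (388,328) |
| Lower pintle tip | scene | (383,352) |

Next I'll convert these to positions.

```bash
cat > h.py <<'E'
from cell import arm
import numpy as np, cv2
from scipy.spatial.transform import Rotation as R
def ray(n,u,v):
    c=arm.calibration(n);K=np.array([[c['fx'],0,c['cx']],[0,c['fy'],c['cy']],[0,0,1]])
    p=cv2.undistortPoints(np.array([[[u,v]]],float),K,np.array(c['distortion']))[0,0]
    return np.array(c['position']),R.from_quat(c['orientation']).apply([p[0],-p[1],-1])
def onz(n,u,v,z):
    o,d=ray(n,u,v); return o+d*(z-o[2])/d[2]
def proj(n,P):
    c=arm.calibration(n);K=np.array([[c['fx'],0,c['cx']],[0,c['fy'],c['cy']],[0,0,1]])
    q=R.from_quat(c['orientation']).inv().apply(np.atleast_2d(P)-c['position'])*[1,-1,-1]
    return cv2.projectPoints(q.reshape(-1,1,3),np.zeros(3),np.zeros(3),K,np.array(c['distortion']))[0][:,0]
def tri(a,b):
    (o1,d1),(o2,d2)=ray("scene",*a),ray("top",*b)
    A=np.array([d1,-d2]).T; s=np.linalg.lstsq(A,o2-o1,rcond=None)[0]
    p,q=o1+d1*s[0],o2+d2*s[1]; return (p+q)/2,np.linalg.norm(p-q)
E
python3 - <<'E'
from h import *
np.set_printoptions(precision=4,suppress=True)
T=lambda x,y,k=5,o=(210,95):(x/k+o[0]-.4,y/k+o[1]-.4)
t=lambda x,y:T(x,y,5,(380,170))
s=lambda x,y:T(x,y,3,(220,230)); d=lambda x,y:T(x,y,5,(210,150))
print("hole top", onz("top",*t(160,73),.144), onz("scene",*d(88,328),.144), tri(d(88,328),t(160,73)))
print("hole low scene", onz("scene",*d(118,478),.044))
a=onz("top",*t(183,97),.18);b=onz("top",*t(238,413),.18);print("edge top",a,b,np.degrees(np.arctan2(*(b-a)[1::-1])),np.linalg.norm(b-a))
a=onz("scene",*d(107,243),.18);b=onz("scene",*d(316,36),.18);print("edge scene",a,b,np.degrees(np.arctan2(*(b-a)[1::-1])),np.linalg.norm(b-a))
print("pt up",onz("top",*T(97,543),.148),onz("scene",*s(506,291),.148))
print("pt lo",onz("top",*T(140,598),.048),onz("scene",*s(490,365),.048))
a=onz("top",*T(135,55),.19);b=onz("top",*T(620,135),.19);c=onz("top",*T(52,408),.19)
print(a,b,c,np.linalg.norm(a-b),np.linalg.norm(a-c),np.degrees(np.arctan2(*(a-b)[1::-1])),np.degrees(np.arctan2(*(a-c)[1::-1])))
a=onz("scene",*s(37,195),.19);b=onz("scene",*s(238,480),.19);c=onz("scene",*s(480,335),.19)
print(a,b,c,np.linalg.norm(a-b),np.linalg.norm(b-c),np.degrees(np.arctan2(*(b-a)[1::-1])),np.degrees(np.arctan2(*(b-c)[1::-1])))
E
```

```text
hole top [ 0.6466 -0.1804  0.144 ] [ 0.6437 -0.1792  0.144 ] (array([ 0.6452, -0.1791,  0.146 ]), np.float64(0.002679898656832672))
hole low scene [ 0.6436 -0.1774  0.044 ]
edge top [ 0.627  -0.1851  0.18  ] [ 0.4974 -0.2026  0.18  ] -172.30850188410525 0.13085932959779417
edge scene [ 0.6272 -0.1811  0.18  ] [ 0.4972 -0.2023  0.18  ] -170.73003355360828 0.13165969667462282
pt up [0.61   0.2011 0.148 ] [0.6116 0.2029 0.148 ]
pt lo [0.6078 0.1994 0.048 ] [0.6108 0.2032 0.048 ]
[0.8083 0.1822 0.19  ] [ 0.7696 -0.0192  0.19  ] [0.6568 0.213  0.19  ] 0.20499985770002072 0.1545919184271078 79.11949704409399 -11.516866352323273
[ 0.7695 -0.0144  0.19  ] [0.8102 0.1863 0.19  ] [0.6612 0.221  0.19  ] 0.20479013776128013 0.15305920495868083 78.5386816683006 -13.129838569683411
```

```bash
cat >> h.py <<'E'
def st():
    o=arm.get_obs();Rm=R.from_quat(o['tool_rot']).as_matrix()
    print("t",round(o['clock'],2),"p",o['tool_pos'].round(4),"xax",Rm[:,0].round(3),"jawyaw",round(np.degrees(np.arctan2(Rm[1,2],Rm[0,2])),2),"F",o['force'].round(1),"M",o['moment'].round(2),"gap",round(o['finger_gap'],4),"q",o['joint_pos'].round(2))
    return o
def to(x,y,z,yaw=None):
    o=st();print("offset units",((np.array([x,y,z])-o['tool_pos'])/.06).round(3))
E
python3 -c "
from h import *
to(.591,-.1877,.25)"
```

```text
t 1.1 p [ 0.212  -0.4803  0.1971] xax [ 0.  0. -1.] jawyaw -66.18 F [-0.4  0.4  1. ] M [-0.04 -0.02  0.02] gap 0.0855 q [-1.31  0.26 -0.05  1.26  0.    1.42]
offset units [6.316 4.876 0.882]
```

```bash
python3 -m jog '{"hand":[1,1,1,1,1],"offset":[[0.6,0.5,0.5],[1.3,1.0,0.9],[2.0,1.5,1.0],[2.7,2.1,1.0],[3.4,2.6,1.0]],"turn":[-0.3,-0.6,-0.9,-1.2,-1.5]}' 80; python3 -c "
from h import *
to(.591,-.1877,.25)"
```

```text
clock: 1.72
tool_pos: [0.4173, -0.3229, 0.2574]
tool_rot: [0.46, 0.536, -0.461, 0.537]
force: [0.2, -0.8, -0.4]
finger_gap: 0.0852
t 1.73 p [ 0.4173 -0.3229  0.2574] xax [ 0. -0. -1.] jawyaw -81.27 F [ 0.2 -0.8 -0.4] M [-0.   -0.01 -0.02] gap 0.0852 q [-0.81  0.26  0.11  1.42 -0.    2.18]
offset units [ 2.895  2.253 -0.123]
```

```bash
python3 -m jog '{"hand":[1,1,1,1,1],"offset":[[0.75,0.57,0],[1.5,1.15,0],[2.25,1.73,-0.1],[2.9,2.25,-0.12],[2.9,2.25,-0.12]],"turn":[0,0,0,0,0]}'; python3 -c "
from h import *
to(.591,-.1877,.25)
for n in ('scene','top'): cv2.imwrite(f'pics/{n}1.png',arm.get_image(n))
"
```

```text
clock: 2.35
tool_pos: [0.5932, -0.1856, 0.2492]
tool_rot: [0.46, 0.538, -0.46, 0.537]
force: [-0.1, -0.3, -0.1]
finger_gap: 0.0853
t 2.35 p [ 0.5932 -0.1856  0.2492] xax [-0.  0. -1.] jawyaw -81.07 F [-0.1 -0.3 -0.1] M [-0.03  0.02 -0.01] gap 0.0853 q [-0.43  0.43  0.35  1.49  0.    2.55]
offset units [-0.036 -0.034  0.014]
```

View pics/scene1.png

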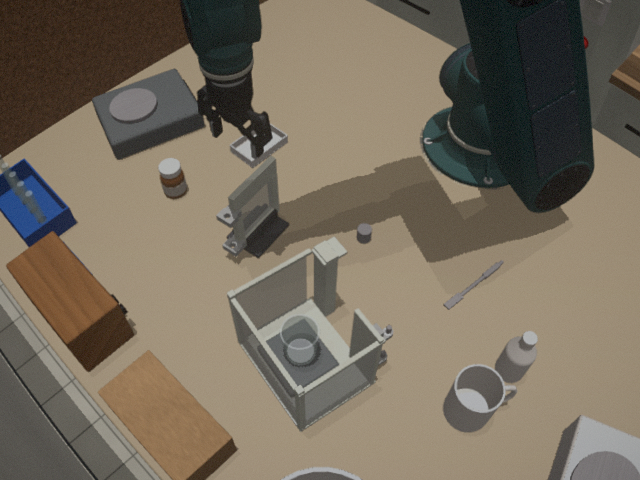

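View pics/top1.png

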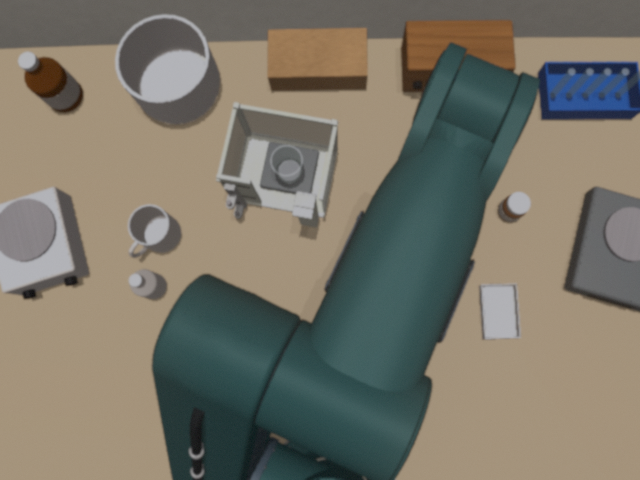

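The scene view shows the gripper above the door, and the top view is blocked by the arm. By my estimate joint 6 would end up near 3.7 rad at the hanging pose, which is out of range, so I'll use the half-turned grasp instead.

```bash
for i in 1 2 3; do :; done; python3 -m jog '{"hand":[1,1,1,1,1],"offset":[[0,0,0.1],[0,0,0.2],[0,0,0.2],[0,0,0.2],[0,0,0.2]],"turn":[1,2,3,4,5]}' | head -3; python3 -m jog '{"hand":[1,1,1,1,1],"offset":[[0,0,0],[0,0,0],[0,0,0],[0,0,0],[0,0,0]],"turn":[1,2,3,4,5]}'|head -3; python3 -m jog '{"hand":[1,1,1,1,1],"offset":[[0,0,0],[0,0,0],[0,0,0],[0,0,0],[0,0,0]],"turn":[1,2,3,4,5]}' |head -3;  python3 -c "
from h import *
to(.5908,-.1877,.25)
print(proj('scene',arm.get_obs()['tool_pos']))"
```

```text
clock: 3.08
tool_pos: [0.5904, -0.1889, 0.2624]
tool_rot: [0.189, 0.681, -0.189, 0.682]
clock: 3.7
tool_pos: [0.5894, -0.19, 0.2628]
tool_rot: [-0.118, 0.697, 0.118, 0.698]
clock: 4.32
tool_pos: [0.5885, -0.1912, 0.2633]
tool_rot: [-0.403, 0.581, 0.403, 0.582]
t 4.33 p [ 0.5885 -0.1912  0.2633] xax [ 0.001  0.    -1.   ] jawyaw 69.48 F [0.6 0.2 1.4] M [-0.04  0.06  0.04] gap 0.0856 q [-0.45  0.43  0.38  1.52  0.   -0.09]
offset units [ 0.039  0.059 -0.221]
[[238.53371883 154.76993661]]
```

```bash
python3 -m jog '{"hand":[1,1,1,1,1],"offset":[[0.04,0.06,-0.2],[0.04,0.06,-0.2],[0.04,0.06,-0.2],[0.04,0.06,-0.2],[0.04,0.06,-0.2]],"turn":[1,2,2.9,2.9,2.9]}'|head -3;  python3 -c "
from h import *
to(.5908,-.1877,.142)
im=arm.get_image('scene');cv2.imwrite('pics/s2.png',cv2.resize(im[60:260,170:310],None,fx=3,fy=3,interpolation=cv2.INTER_CUBIC))"
```

```text
clock: 4.95
tool_pos: [0.5904, -0.1882, 0.2515]
tool_rot: [0.535, -0.462, -0.534, -0.463]
t 4.95 p [ 0.5904 -0.1882  0.2515] xax [ 0.001  0.001 -1.   ] jawyaw 98.23 F [-0.5  0.4  0.1] M [0.03 0.03 0.03] gap 0.0855 q [-0.44  0.43  0.35  1.49  0.   -0.58]
offset units [ 0.006  0.008 -1.825]
```

View pics/s2.png

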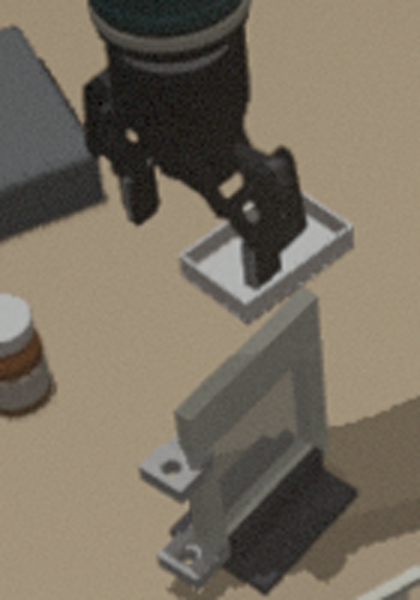

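The jaws straddle the door's direction, so I'll descend.

```bash
python3 -m jog '{"hand":[1,1,1,1,1],"offset":[[0,0,-0.5],[0,0,-1.0],[0,0,-1.5],[0,0,-1.82],[0,0,-1.82]],"turn":[0,0,0,0,0]}'|head -3;  python3 -c "
from h import *
to(.5908,-.1877,.142)
im=arm.get_image('scene');cv2.imwrite('pics/s3.png',cv2.resize(im[60:260,170:310],None,fx=3,fy=3,interpolation=cv2.INTER_CUBIC))"
```

```text
clock: 5.62
tool_pos: [0.5897, -0.1878, 0.1413]
tool_rot: [-0.534, 0.463, 0.535, 0.463]
t 5.62 p [ 0.5897 -0.1878  0.1413] xax [-0.001  0.002 -1.   ] jawyaw 98.17 F [-0.3  0.6  0.4] M [-0.02 -0.02  0.04] gap 0.0853 q [-0.44  0.45  0.08  1.21  0.   -0.58]
offset units [0.018 0.002 0.012]
```

View pics/s3.png

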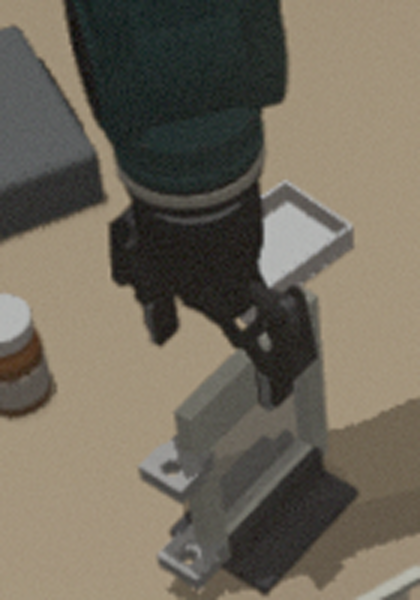

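```bash
python3 -m jog '{"hand":[0,0,0,0,0],"offset":[[0,0,0],[0,0,0],[0,0,0],[0,0,0],[0,0,0]],"turn":[0,0,0,0,0]}' 40;  python3 -c "
from h import *
st()
im=arm.get_image('scene');cv2.imwrite('pics/s4.png',cv2.resize(im[60:260,170:310],None,fx=3,fy=3,interpolation=cv2.INTER_CUBIC))"
```

```text
clock: 6.3
tool_pos: [0.5905, -0.1881, 0.1428]
tool_rot: [0.535, -0.462, -0.534, -0.463]
force: [-0.4, 0.2, 4.2]
finger_gap: 0.012
t 6.3 p [ 0.5905 -0.1881  0.1428] xax [ 0.001  0.001 -1.   ] jawyaw 98.2 F [-0.4  0.2  4.2] M [0.01 0.12 0.02] gap 0.012 q [-0.44  0.44  0.08  1.21  0.   -0.58]
```

View pics/s4.png

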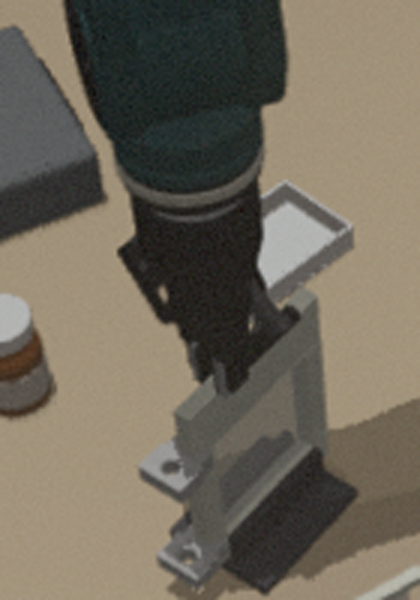

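The jaws are closed on the top rail, near its middle, with the finger at about crop (232,375). I'll tighten the grip and lift.

```bash
python3 -m jog '{"hand":[0,0,0,0,0],"offset":[[0,0,0],[0,0,0.25],[0,0,0.6],[0,0,1.0],[0,0,1.0]],"turn":[0,0,0,0,0]}' 90;  python3 -c "
from h import *
st()
im=arm.get_image('scene');cv2.imwrite('pics/s5.png',cv2.resize(im[60:260,170:310],None,fx=3,fy=3,interpolation=cv2.INTER_CUBIC))"
```

```text
clock: 6.98
tool_pos: [0.5912, -0.1884, 0.2045]
tool_rot: [0.536, -0.462, -0.533, -0.464]
force: [0.1, 1.0, -3.8]
finger_gap: 0.0093
t 6.97 p [ 0.5912 -0.1884  0.2045] xax [ 0.004 -0.    -1.   ] jawyaw 98.2 F [ 0.1  1.  -3.8] M [ 0.06 -0.07  0.05] gap 0.0093 q [-0.44  0.43  0.22  1.36  0.   -0.58]
```

View pics/s5.png

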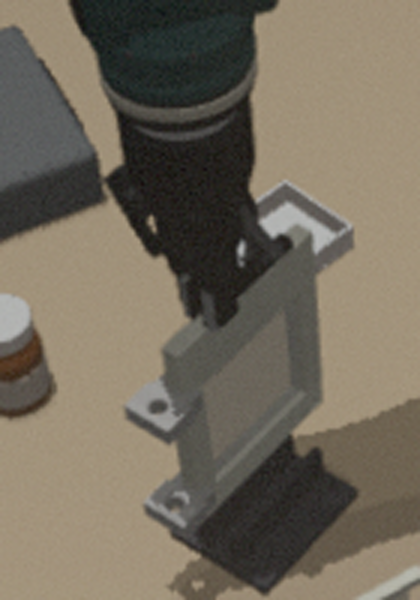

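The door is lifted clear of the stand (stand below at crop (265,520)) and looks upright. I'll check its tilt from the two socket holes at (222,195) and (229,226).

```bash
python3 -c "
from h import *
f=lambda x,y:(x/3+170-.33,y/3+60-.33)
dz=.2045-.1428
print(onz('scene',*f(158,406),.144+dz),onz('scene',*f(177,501),.044+dz))
a=onz('scene',*f(178,354),.18+dz);b=onz('scene',*f(300,233),.18+dz);print(a,b,np.degrees(np.arctan2(*(b-a)[1::-1])),np.linalg.norm(b-a))
"
```

```text
[ 0.64541003 -0.18063705  0.2057    ] [ 0.64415785 -0.18072337  0.1057    ]
[ 0.62658358 -0.17740734  0.2417    ] [ 0.50381685 -0.19962877  0.2417    ] -169.74024324119213 0.12476161333432742
```

The door is upright and its hinge axis is 54 mm from the TCP, as expected. Next I'll back off toward the robot, turn −20°, traverse +y and then approach from the guard's front.

```bash
python3 -m jog '{"hand":[0,0,0,0,0],"offset":[[-0.3,0,0],[-0.8,0,0],[-1.3,0.0,0],[-1.8,0.2,0],[-2.2,0.6,0]],"turn":[0,0,-0.5,-1.0,-1.5]}' 90|head -2; python3 -m jog '{"hand":[0,0,0,0,0],"offset":[[0,0.8,0],[0,1.6,0],[0,2.4,0],[0,3.2,0],[0,4.0,0]],"turn":[-0.5,-0.5,-0.5,-0.5,-0.5]}'|head -2; python3 -c "
from h import *
to(.48,.228,.205)"
```

```text
clock: 7.65
tool_pos: [0.4571, -0.1519, 0.2019]
clock: 8.28
tool_pos: [0.4563, 0.0896, 0.201]
t 8.28 p [0.4563 0.0896 0.201 ] xax [-0.001  0.001 -1.   ] jawyaw 77.95 F [ 1.3  0.  -3.6] M [ 0.01 -0.12  0.05] gap 0.009 q [ 0.02  0.16 -0.18  1.24  0.    0.23]
offset units [0.395 2.307 0.067]
```

```bash
python3 -m jog '{"hand":[0,0,0,0,0],"offset":[[0.1,0.7,0.07],[0.2,1.4,0.07],[0.3,2.0,0.07],[0.4,2.3,0.07],[0.4,2.3,0.07]],"turn":[0,0,0,0,0]}' |head -2; python3 -c "
from h import *
to(.5567,.2123,.205)
for n in ('scene','top'): cv2.imwrite(f'pics/{n}6.png',arm.get_image(n))"
```

```text
clock: 8.9
tool_pos: [0.4802, 0.228, 0.2043]
t 8.9 p [0.4802 0.228  0.2043] xax [-0.002  0.    -1.   ] jawyaw 78.02 F [ 0.6 -0.6 -2.6] M [-0.08  0.    0.04] gap 0.0091 q [ 0.29  0.27 -0.01  1.29  0.    0.5 ]
offset units [ 1.275 -0.261  0.012]
```

View pics/scene6.png

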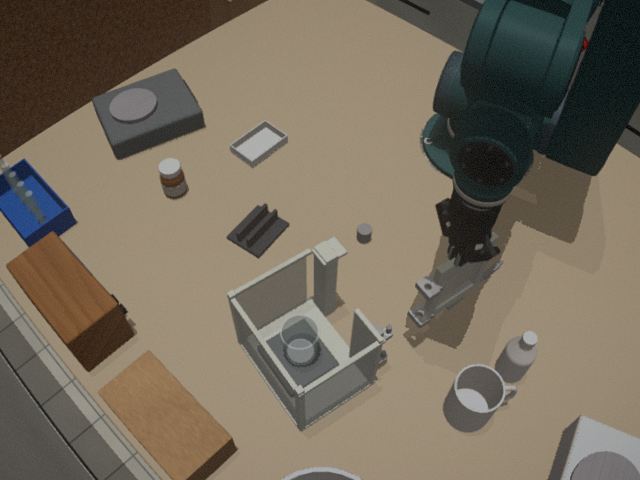

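View pics/top6.png

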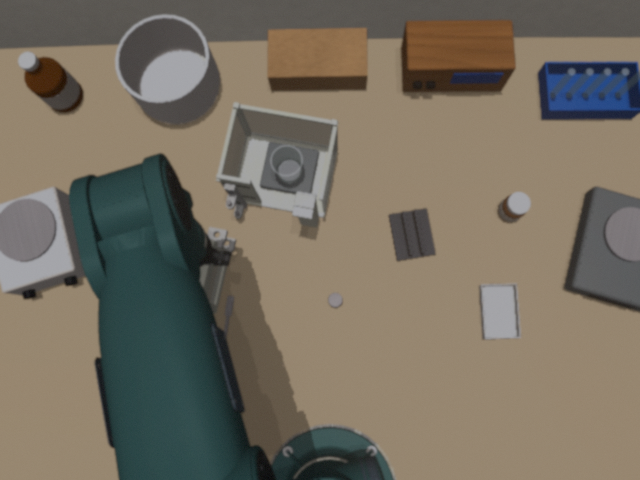

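Both views show the sockets and the pintles. I'll zoom in to measure the offset between them.

```bash
cat >> h.py <<'E'
def z(im,x,y,w,h,k,n): cv2.imwrite("pics/"+n,cv2.resize(im[y:y+h,x:x+w],None,fx=k,fy=k,interpolation=cv2.INTER_CUBIC))
E
python3 -c "
from h import *
z(cv2.imread('pics/scene6.png'),360,260,110,90,7,'s6z.png')
z(cv2.imread('pics/top6.png'),195,175,70,80,7,'t6z.png')"
```

```text
(no output)
```

View pics/s6z.png

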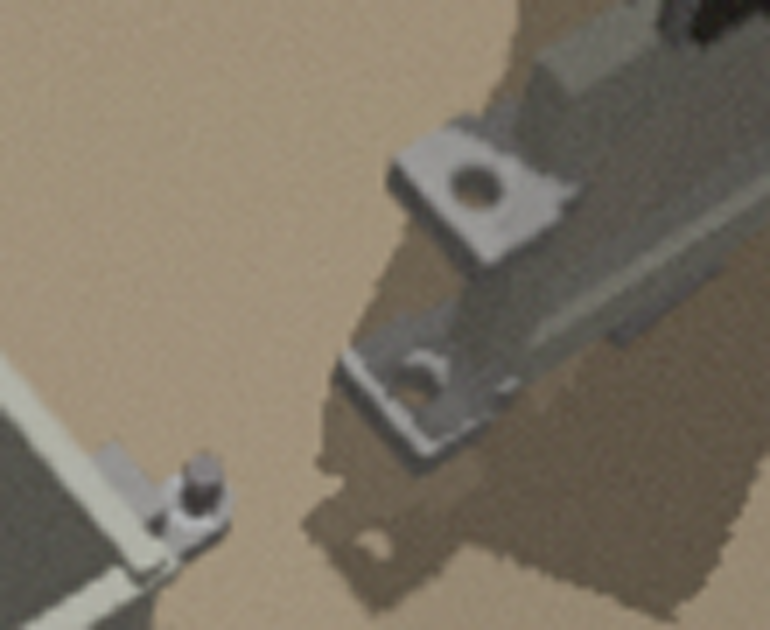

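View pics/t6z.png

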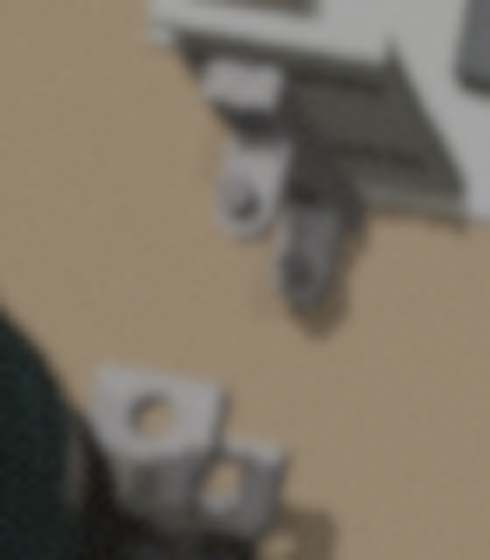

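```bash
cat > ov.py <<'E'
from h import *
def circ(c,r,zz,n=40):
    a=np.linspace(0,2*np.pi,n); return np.c_[c[0]+r*np.cos(a),c[1]+r*np.sin(a),np.full(n,zz)]
def ov(n,src,box,k,out,items):
    im=cv2.imread(src);x,y,w,h=box
    c=cv2.resize(im[y:y+h,x:x+w],None,fx=k,fy=k,interpolation=cv2.INTER_CUBIC); c=cv2.convertScaleAbs(c,alpha=1.5)
    for P,col in items:
        p=(proj(n,P)-[x,y]+.5)*k-.5
        cv2.polylines(c,[np.round(p*8).astype(np.int32)],False,col,1,cv2.LINE_AA,3)
    cv2.imwrite(out,c)
E
python3 - <<'E'
from ov import *
P=(.610,.2015); H=np.array([.4802,.228])+[.0533,-.0108]; dz=.0615
G,B,Rd=(0,255,0),(255,0,0),(0,0,255)
pin=[(circ(P,.005,.132),B),(circ(P,.0042,.148),Rd),(circ(P,.005,.032),B),(circ(P,.0042,.048),Rd)]
hol=[(circ(H,.0062,.144+dz),G),(circ(H,.0062,.044+dz),G)]
ov("scene","pics/scene6.png",(372,315,30,45),15,"pics/o1.png",pin)
ov("scene","pics/scene6.png",(410,275,35,45),15,"pics/o2.png",hol)
ov("top","pics/top6.png",(220,190,30,35),15,"pics/o3.png",pin)
ov("top","pics/top6.png",(205,225,35,30),15,"pics/o4.png",hol)
a=[cv2.imread(f"pics/o{i}.png") for i in (1,2,3,4)]
a=[cv2.copyMakeBorder(i,0,680-i.shape[0],0,530-i.shape[1],0) for i in a]
cv2.imwrite("pics/o5.png",cv2.resize(np.hstack(a[:2]),None,fx=.75,fy=.75));cv2.imwrite("pics/o6.png",cv2.resize(np.hstack(a[2:]),None,fx=.75,fy=.75))
E
```

```text
(no output)
```

View pics/o5.png

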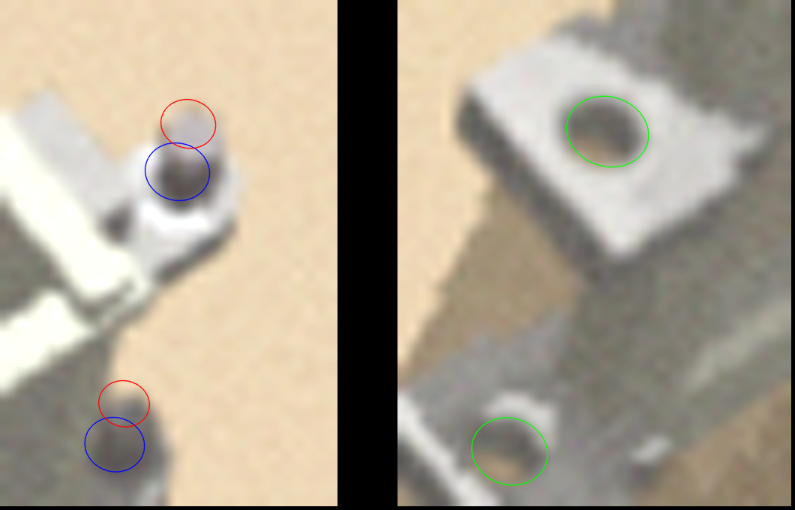

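View pics/o6.png

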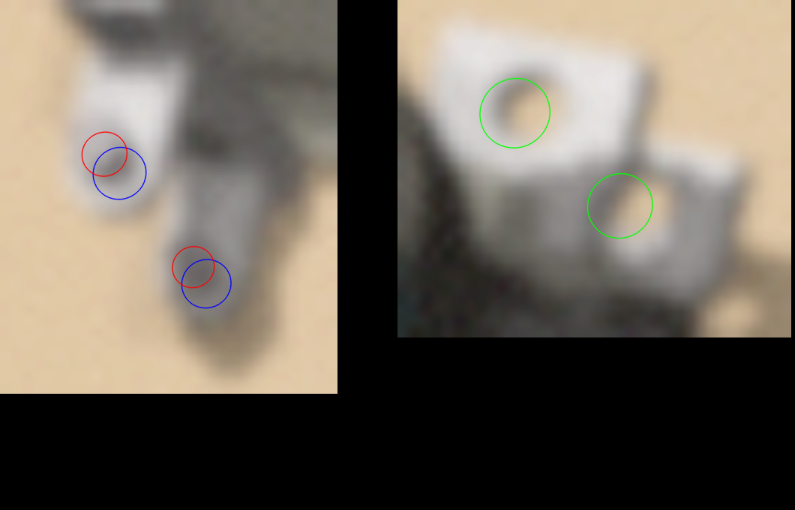

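```bash
python3 - <<'E'
from h import *
H=np.array([.4802,.228])+[.0533,-.0108];P=np.array([.610,.2015])
def corr(n,c,zz,d):
    f=lambda q:proj(n,[q[0],q[1],zz])[0]
    J=np.array([(f(c+e)-f(c-e))/.002 for e in np.eye(2)*.001]).T
    return np.linalg.solve(J,np.array(d)/11.25)*1000
print("hole mm: scene up",corr("scene",H,.2055,(-5,-2)),"lo",corr("scene",H,.1055,(0,-2)),"top up",corr("top",H,.2055,(11,-6)),"lo",corr("top",H,.1055,(12,3)))
print("pin mm: scene tip",corr("scene",P,.148,(3,1)),"base",corr("scene",P,.132,(8,6)),"lo",corr("scene",P,.04,(5,-3)),"top",corr("top",P,.14,(1,0)))
E
```

```text
hole mm: scene up [ 0.25129887 -0.76439554] lo [-0.28714094 -0.23183147] top up [ 1.04623858 -1.92026509] lo [-0.60237232 -2.30246507]
pin mm: scene tip [-0.18827289  0.44371244] base [-0.07084722  1.57431861] lo [-0.99047729  0.24278412] top [-0.00264898 -0.18777315]
```

```bash
python3 -m jog '{"hand":[0,0,0,0,0],"offset":[[0.3,0,-0.1],[0.6,-0.1,-0.2],[0.95,-0.2,-0.3],[1.27,-0.24,-0.3],[1.27,-0.24,-0.3]],"turn":[0,0,0,0,0]}'; python3 - <<'E'
from h import *
to(.5564,.2138,.171)
for n in ('scene','top'): cv2.imwrite(f'pics/{n}7.png',arm.get_image(n))
z(cv2.imread('pics/scene7.png'),340,250,120,120,6,'s7z.png')
z(cv2.imread('pics/top7.png'),195,165,80,80,6,'t7z.png')
E
```

```text
clock: 9.62
tool_pos: [0.558, 0.2114, 0.1857]
tool_rot: [-0.444, 0.551, 0.445, 0.549]
force: [0.7, -0.0, -2.7]
finger_gap: 0.0092
t 9.62 p [0.558  0.2114 0.1857] xax [-0.002 -0.    -1.   ] jawyaw 77.85 F [ 0.7 -0.  -2.7] M [-0.01  0.1  -0.  ] gap 0.0092 q [0.23 0.39 0.12 1.3  0.   0.44]
offset units [-0.026  0.04  -0.245]
```

View pics/s7z.png

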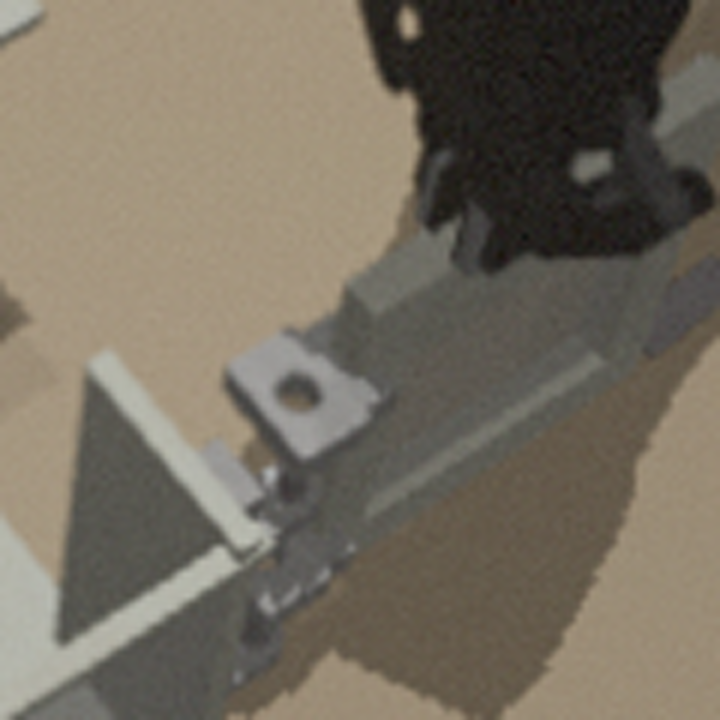

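View pics/t7z.png

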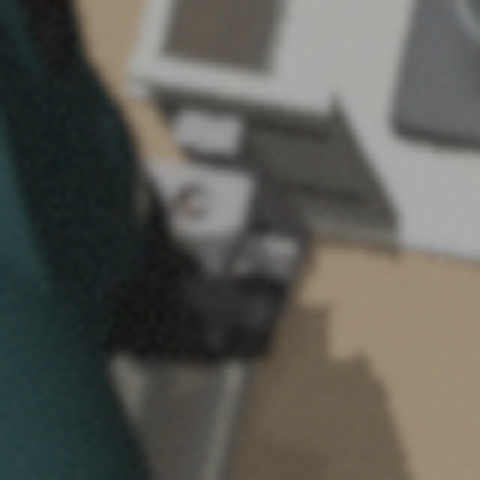

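```bash
python3 - <<'E'
from ov import *
P=(.6098,.2019); H=np.array([.6114,.199]); dz=.1857-.1428
G,B,Rd=(0,255,0),(255,0,0),(0,0,255)
pin=[(circ(P,.005,.132),B),(circ(P,.0042,.148),Rd),(circ(P,.005,.032),B),(circ(P,.0042,.048),Rd)]
hol=[(circ(H,.0062,.144+dz),G)]
ov("scene","pics/scene7.png",(372,300,40,60),13,"pics/o7.png",pin+hol)
ov("top","pics/top7.png",(210,180,40,50),13,"pics/o8.png",pin+hol)
a=[cv2.imread(f"pics/o{i}.png") for i in (7,8)]
a=[cv2.copyMakeBorder(i,0,780-i.shape[0],0,530-i.shape[1],0) for i in a]
cv2.imwrite("pics/o9.png",cv2.resize(np.hstack(a),None,fx=.75,fy=.75))
E
```

```text
(no output)
```

View pics/o9.png

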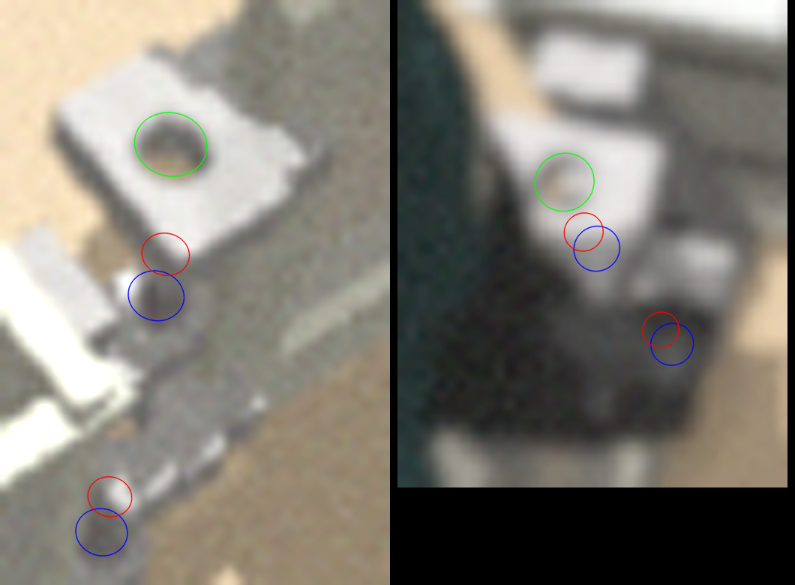

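The overlay agrees with my estimates: the hole prediction in the scene view is within about 0.3 px. I'll correct the lateral offset and come down to just above the tips.

```bash
python3 -m jog '{"hand":[0,0,0,0,0],"offset":[[-0.03,0.05,-0.1],[-0.03,0.05,-0.2],[-0.03,0.05,-0.28],[-0.03,0.05,-0.28],[-0.03,0.05,-0.28]],"turn":[0,0,0,0,0]}'|head -2; python3 - <<'E'
from ov import *
o=st();T=o['tool_pos']
for n in ('scene','top'): cv2.imwrite(f'pics/{n}8.png',arm.get_image(n))
P=(.6098,.2019); H=T[:2]+[.0534,-.0124]; dz=T[2]-.1428
G,B,Rd=(0,255,0),(255,0,0),(0,0,255)
print(H, "lower mouth",.030+dz)
pin=[(circ(P,.005,.132),B),(circ(P,.0042,.148),Rd),(circ(P,.005,.032),B),(circ(P,.0042,.048),Rd)]
hol=[(circ(H,.0062,.144+dz),G),(circ(H,.0062,.044+dz),G)]
ov("scene","pics/scene8.png",(372,300,40,60),13,"pics/o7.png",pin+hol)
ov("top","pics/top8.png",(210,180,40,50),13,"pics/o8.png",pin+hol)
a=[cv2.imread(f"pics/o{i}.png") for i in (7,8)]
a=[cv2.copyMakeBorder(i,0,780-i.shape[0],0,530-i.shape[1],0) for i in a]
cv2.imwrite("pics/o10.png",cv2.resize(np.hstack(a),None,fx=.75,fy=.75))
E
```

```text
clock: 10.35
tool_pos: [0.5546, 0.215, 0.1696]
t 10.35 p [0.5546 0.215  0.1696] xax [-0.002 -0.    -1.   ] jawyaw 77.9 F [ 0.3  0.7 -2.6] M [ 0.  0. -0.] gap 0.0092 q [0.23 0.39 0.07 1.25 0.   0.44]
[0.60803754 0.20259304] lower mouth 0.056823068865309856
```

View pics/o10.png

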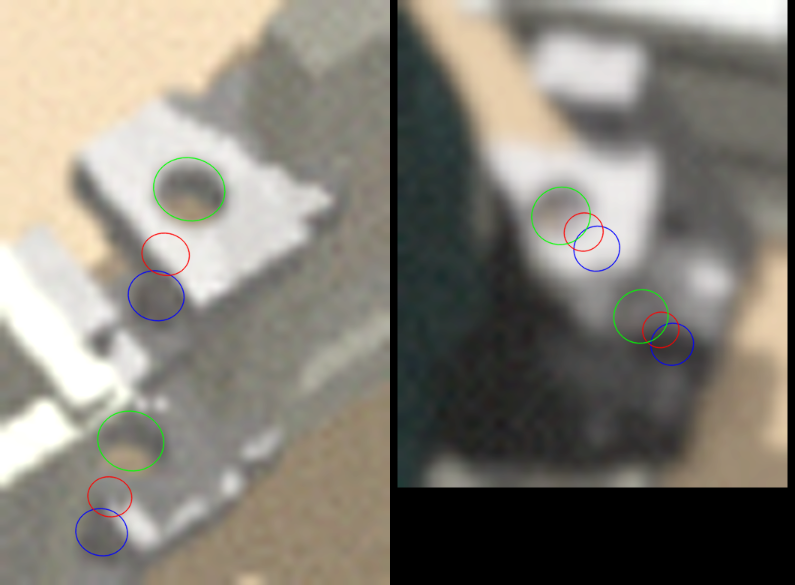

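```bash
python3 -m jog '{"hand":[0,0,0,0,0],"offset":[[0.02,-0.01,-0.04],[0.03,-0.01,-0.08],[0.03,-0.01,-0.1],[0.03,-0.01,-0.1],[0.03,-0.01,-0.1]],"turn":[0,0,0,0,0]}'|head -2; python3 - <<'E'
from ov import *
o=st();T=o['tool_pos']
for n in ('scene',): cv2.imwrite(f'pics/{n}9.png',arm.get_image(n))
o=st()
P=(.6098,.2019); H=T[:2]+[.0534,-.0124]; dz=T[2]-.1428
G,B,Rd=(0,255,0),(255,0,0),(0,0,255)
print(H, "lower mouth",.030+dz)
pin=[(circ(P,.005,.132),B),(circ(P,.0042,.148),Rd),(circ(P,.005,.032),B),(circ(P,.0042,.048),Rd)]
hol=[(circ(H,.0062,.144+dz),G),(circ(H,.0062,.044+dz),G)]
ov("scene","pics/scene9.png",(372,300,40,60),10,"pics/o11.png",pin+hol)
E
```

```text
clock: 11.08
tool_pos: [0.5566, 0.2144, 0.1637]
t 11.07 p [0.5566 0.2144 0.1637] xax [-0.002 -0.    -1.   ] jawyaw 77.9 F [-0.3 -0.1 -3.2] M [ 0.01 -0.   -0.05] gap 0.0091 q [0.23 0.4  0.07 1.24 0.   0.44]
t 11.12 p [0.5566 0.2144 0.1638] xax [-0.002 -0.    -1.   ] jawyaw 77.9 F [-0.2 -0.5 -3. ] M [ 0.02 -0.03 -0.02] gap 0.009 q [0.23 0.4  0.07 1.24 0.   0.44]
[0.60996092 0.20198303] lower mouth 0.05092707790476886
```

View pics/o11.png

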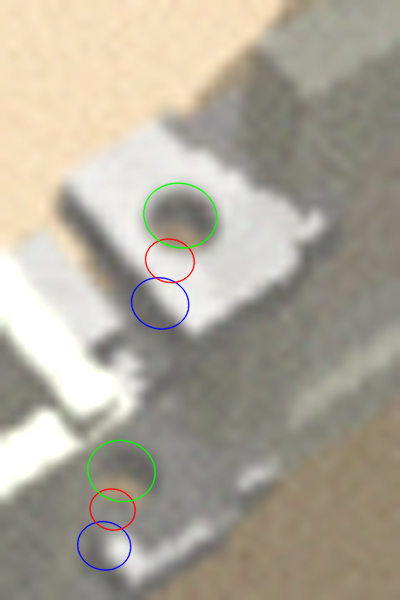

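```bash
python3 -m jog '{"hand":[0,0,0,0,0],"offset":[[0,0,-0.02],[0,0,-0.04],[0,0,-0.06],[0,0,-0.08],[0,0,-0.08]],"turn":[0,0,0,0,0]}'|head -1; python3 -c "
from h import *
st()"
```

```text
clock: 11.75
t 11.75 p [0.5565 0.2144 0.1588] xax [-0.002 -0.    -1.   ] jawyaw 77.9 F [ 1.7  0.6 -3.5] M [ 0.   -0.05 -0.04] gap 0.0095 q [0.23 0.4  0.06 1.23 0.   0.44]
```

```bash
python3 -m jog '{"hand":[0,0,0,0,0],"offset":[[0,0,-0.02],[0,0,-0.04],[0,0,-0.06],[0,0,-0.06],[0,0,-0.06]],"turn":[0,0,0,0,0]}'|head -1; python3 -c "
from h import *
st()
cv2.imwrite('pics/scene10.png',arm.get_image('scene'));z(cv2.imread('pics/scene10.png'),340,250,120,120,6,'s10z.png')"
```

```text
clock: 12.38
t 12.38 p [0.5565 0.2144 0.1552] xax [-0.002 -0.    -1.   ] jawyaw 77.9 F [ 0.5 -0.5 -3.1] M [ 0.05 -0.06  0.02] gap 0.0093 q [0.23 0.4  0.05 1.22 0.   0.44]
```

View pics/s10z.png

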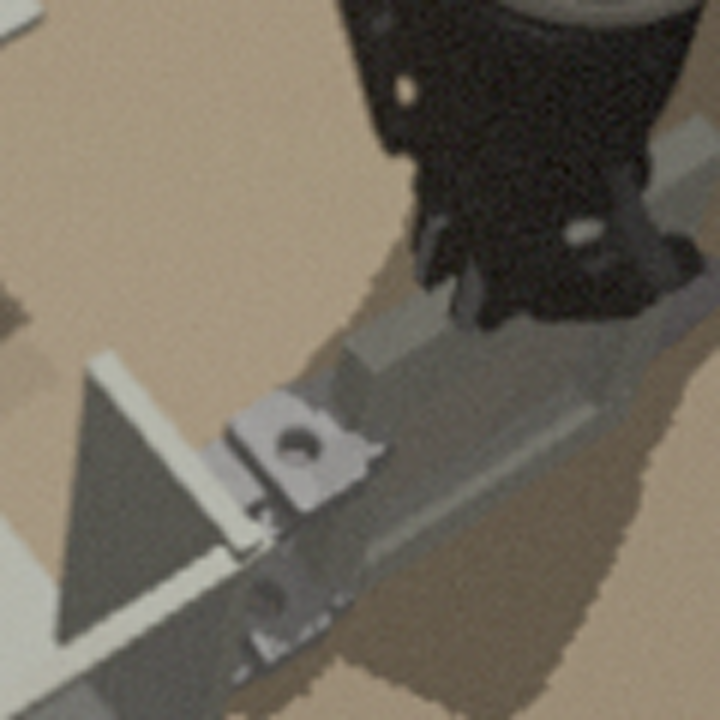

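There's no contact force about 5.6 mm below the tip height, and the pintle shows grey in the hole at crop (298,448). I'll continue slowly.

```bash
python3 -m jog '{"hand":[0,0,0,0,0],"offset":[[0,0,-0.03],[0,0,-0.06],[0,0,-0.09],[0,0,-0.12],[0,0,-0.12]],"turn":[0,0,0,0,0]}'|head -1; python3 -c "
from h import *
st()"; python3 -m jog '{"hand":[0,0,0,0,0],"offset":[[0,0,-0.01],[0,0,-0.02],[0,0,-0.03],[0,0,-0.03],[0,0,-0.03]],"turn":[0,0,0,0,0]}'|head -1; python3 -c "
from h import *
st()"
```

```text
clock: 13.05
t 13.05 p [0.5565 0.2143 0.1479] xax [-0.002 -0.    -1.   ] jawyaw 77.89 F [-0.4  0.2 -3.2] M [ 0.02  0.04 -0.03] gap 0.0092 q [0.23 0.4  0.03 1.2  0.   0.44]
clock: 13.68
t 13.68 p [0.5565 0.2144 0.1461] xax [-0.002 -0.    -1.   ] jawyaw 77.9 F [-0.4 -0.3 -4. ] M [ 0.03 -0.05 -0.01] gap 0.0097 q [0.23 0.41 0.03 1.2  0.   0.44]
```

```bash
python3 -m jog '{"hand":[0,0,0,0,0],"offset":[[0,0,-0.01],[0,0,-0.02],[0,0,-0.03],[0,0,-0.03],[0,0,-0.03]],"turn":[0,0,0,0,0]}'|head -1; python3 -c "
from h import *
st()
cv2.imwrite('pics/scene11.png',arm.get_image('scene'));z(cv2.imread('pics/scene11.png'),340,250,120,120,6,'s11z.png')"
```

```text
clock: 14.3
t 14.3 p [0.5563 0.2145 0.1447] xax [-0.002  0.    -1.   ] jawyaw 77.9 F [-4.1  0.2  5.8] M [ 0.14  0.88 -0.03] gap 0.0092 q [0.23 0.41 0.03 1.19 0.   0.44]
```

View pics/s11z.png

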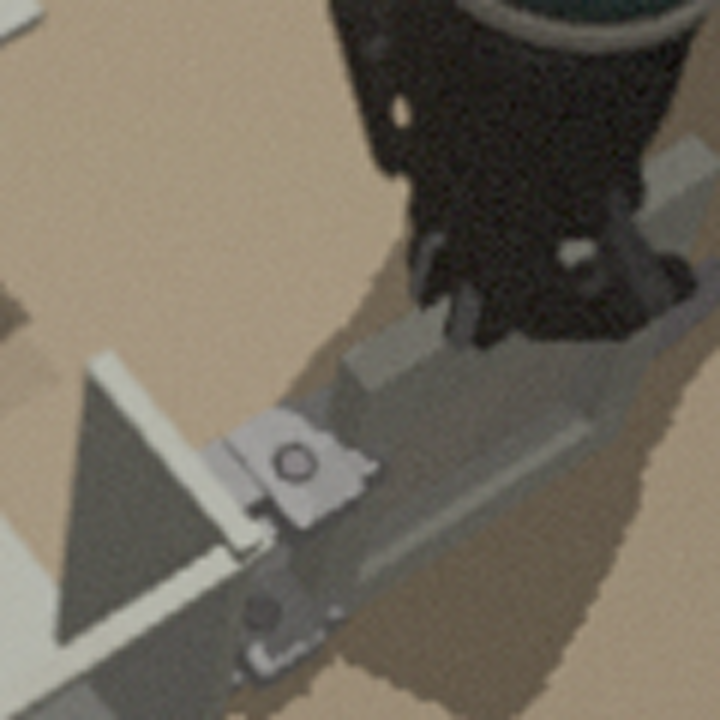

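The pintle tip fills the upper socket hole at crop (295,462), and the contact force rose at the expected seated height (TCP z 0.1447). I'll release the door.

```bash
python3 -m jog '{"hand":[0.2,0.4,0.6,0.6,0.6],"offset":[[0,0,0],[0,0,0],[0,0,0],[0,0,0],[0,0,0]],"turn":[0,0,0,0,0]}' 20; python3 -c "
from h import *
st()
cv2.imwrite('pics/scene12.png',arm.get_image('scene'));z(cv2.imread('pics/scene12.png'),340,230,130,140,5,'s12z.png')"
```

```text
clock: 14.98
tool_pos: [0.5564, 0.2145, 0.1447]
tool_rot: [-0.444, 0.55, 0.445, 0.549]
force: [-0.3, 0.7, 0.1]
finger_gap: 0.0515
t 14.97 p [0.5564 0.2145 0.1447] xax [-0.002  0.    -1.   ] jawyaw 77.9 F [-0.3  0.7  0.1] M [-0.01  0.04 -0.  ] gap 0.0515 q [0.23 0.41 0.03 1.19 0.   0.44]
```

View pics/s12z.png

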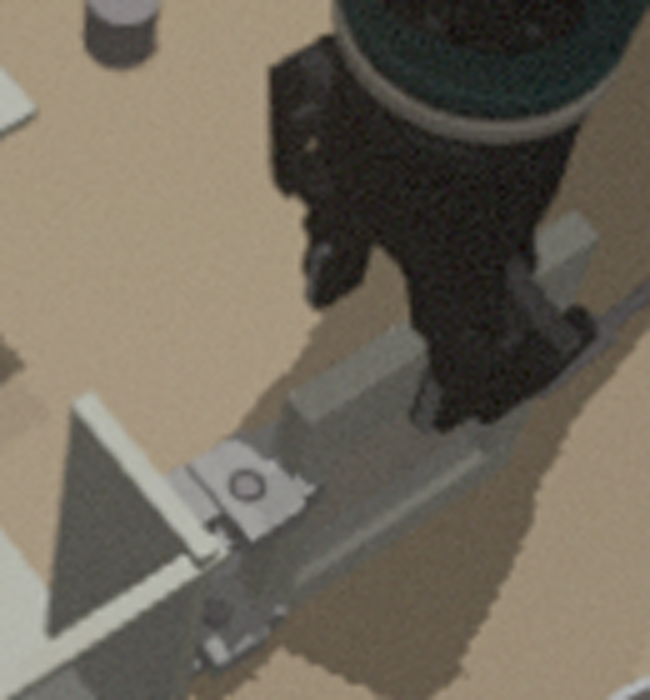

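The door hangs released, with the finger gap at 51 mm, and the force reads zero. I'll close the fingers to a loose 20 mm gap around the rail and lead the door round the hinge arc. First the waypoints.

```bash
cat > arc.py <<'E'
from h import *
P=np.array([.6098,.2019])
def rows(step,n=5,r=.0546):
    o=st();T=o['tool_pos']
    a=np.degrees(np.arctan2(*(T[:2]-P)[::-1]));Rm=R.from_quat(o['tool_rot']).as_matrix();j=np.degrees(np.arctan2(Rm[1,2],Rm[0,2]))
    print("radius",np.linalg.norm(T[:2]-P),"angle",a,"door dir by jaw",j+90)
    for i in range(1,n+1):
        t=np.radians(j+90+step*i); print(((P+r*np.array([np.cos(t),np.sin(t)])-T[:2])/.06).round(3),"turn",step*i/10)
E
python3 -m jog '{"hand":[0.4,0.25,0.25,0.25],"offset":[[0,0,0.05],[0,0,0.1],[0,0,0.1],[0,0,0.1]],"turn":[0,0,0,0]}' 20; python3 -c "
from arc import *
rows(5)"
```

```text
clock: 15.52
tool_pos: [0.5564, 0.2145, 0.1507]
tool_rot: [-0.444, 0.55, 0.445, 0.549]
force: [-0.0, -0.1, -0.1]
finger_gap: 0.0209
t 15.53 p [0.5564 0.2145 0.1507] xax [-0.002  0.    -1.   ] jawyaw 77.91 F [-0.  -0.1 -0.1] M [0.   0.02 0.01] gap 0.0209 q [0.23 0.4  0.04 1.21 0.   0.44]
radius 0.05489075104848182 angle 166.75846578484462 door dir by jaw 167.90500039549622
[-0.013 -0.097] turn 0.5
[-0.019 -0.176] turn 1.0
[-0.018 -0.256] turn 1.5
[-0.011 -0.335] turn 2.0
[ 0.004 -0.413] turn 2.5
```

```bash
python3 -m jog '{"hand":[0.25,0.25,0.25,0.25,0.25],"offset":[[-0.013,-0.097,0],[-0.019,-0.176,0],[-0.018,-0.256,0],[-0.011,-0.335,0],[0.004,-0.413,0]],"turn":[0.5,1.0,1.5,2.0,2.5]}'; python3 -c "
from arc import *
rows(5)
cv2.imwrite('pics/scene13.png',arm.get_image('scene'));z(cv2.imread('pics/scene13.png'),300,200,180,170,4,'s13z.png')"
```

```text
clock: 16.15
tool_pos: [0.5565, 0.1895, 0.1506]
tool_rot: [-0.553, 0.441, 0.554, 0.439]
force: [0.2, -0.5, -0.4]
finger_gap: 0.0214
t 16.15 p [0.5565 0.1895 0.1506] xax [-0.002 -0.001 -1.   ] jawyaw 103.07 F [ 0.2 -0.5 -0.4] M [ 0.01 -0.01  0.02] gap 0.0214 q [ 0.19  0.39  0.01  1.2  -0.   -0.04]
radius 0.05467363070839087 angle -166.90311555783373 door dir by jaw 193.07040752552996
[ 0.022 -0.076] turn 0.5
[ 0.05 -0.15] turn 1.0
[ 0.085 -0.222] turn 1.5
[ 0.125 -0.29 ] turn 2.0
[ 0.171 -0.355] turn 2.5
```

View pics/s13z.png

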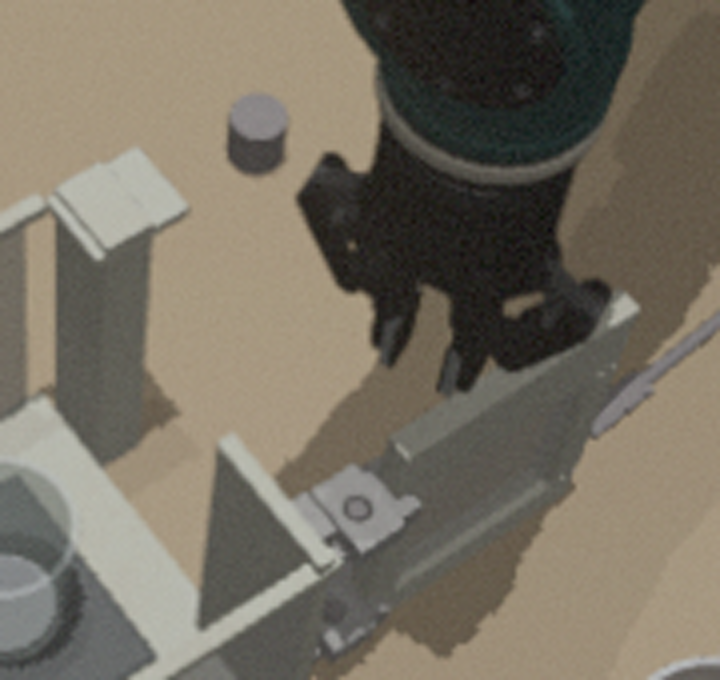

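```bash
python3 -c "
from arc import *
for n,u,v in (('after',300+628/4,200+302/4),('before',340+587/5,230+222/5)):
    p=onz('scene',u-.4,v-.4,.182);d=p[:2]-P;print(n,p,np.linalg.norm(d),np.degrees(np.arctan2(d[1],d[0])))
"
```

```text
after [0.46651749 0.2334968  0.182     ] 0.14672503676027665 167.56411321874643
before [0.46416872 0.23263799 0.182     ] 0.14883982079324287 168.08166959926123
```

```bash
python3 - <<'E'
from ov import *
T=arm.get_obs()['tool_pos']
def door(th):
    c,s=np.cos(np.radians(th)),np.sin(np.radians(th));L=[]
    f=lambda x,y,zz:[P[0]+c*x-s*y,P[1]+s*x+c*y,zz]
    return [np.array([f(.016,-.007,.182),f(.15,-.007,.182),f(.15,.007,.182),f(.016,.007,.182),f(.016,-.007,.182)]),np.array([f(.016,-.007,.012),f(.15,-.007,.012),f(.15,-.007,.182)])]
P=(.6098,.2019)
it=[(q,(0,255,0)) for q in door(168)]+[(q,(255,0,0)) for q in door(188)]+[(circ(T[:2],.005,T[2]),(0,0,255))]
ov("scene","pics/scene13.png",(300,200,180,170),4,"pics/o13.png",it)
it=[(q,(0,255,0)) for q in door(168)]
ov("scene","pics/scene12.png",(300,200,180,170),4,"pics/o12.png",it)
E
```

```text
(no output)
```

View pics/o13.png

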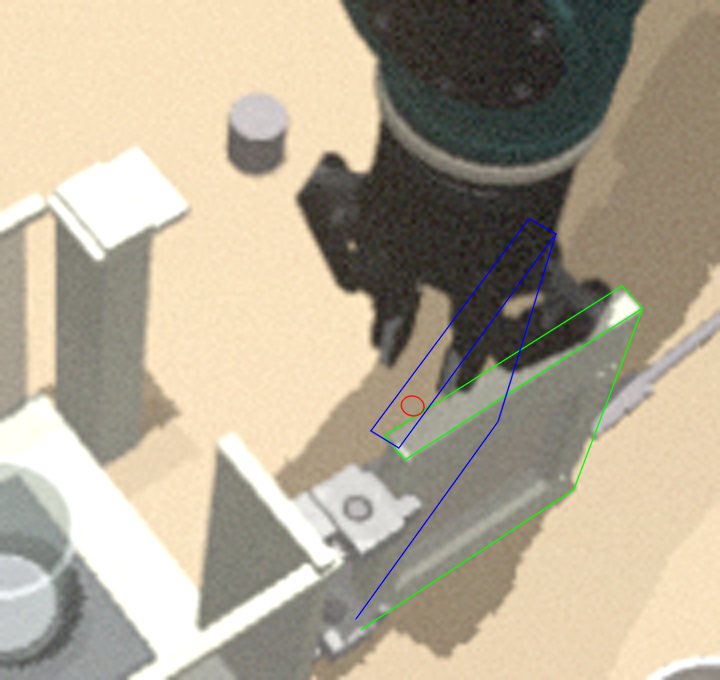

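```bash
python3 - <<'E'
from h import *
print(arm.get_obs()['tool_pos'])
for nm,u,v in (('13near',300+458/4,200+388/4),('13far',300+388/4,200+362/4),('12near',340+435/5,230+430/5),('12far',340+320/5,230+305/5)):
    for zz in (.16,.175): print(nm,zz,onz('scene',u,v,zz)[:2].round(3))
im=arm.get_image('scene');cv2.imwrite('pics/scene14.png',im);z(im,370,230,110,90,7,'s14z.png')
cv2.imwrite('pics/top14.png',arm.get_image('top'))
st()
E
```

```text
[0.55667438 0.18910608 0.15061915]
13near 0.16 [0.541 0.202]
13near 0.175 [0.549 0.206]
13far 0.16 [0.552 0.171]
13far 0.175 [0.56  0.175]
12near 0.16 [0.555 0.241]
12near 0.175 [0.563 0.244]
12far 0.16 [0.544 0.18 ]
12far 0.175 [0.553 0.185]
t 16.3 p [0.5566 0.1896 0.1506] xax [-0.002 -0.001 -1.   ] jawyaw 102.8 F [ 0.9  0.2 -0.2] M [ 0.04  0.   -0.05] gap 0.0213 q [ 0.19  0.39  0.02  1.2  -0.   -0.03]
```

View pics/s14z.png

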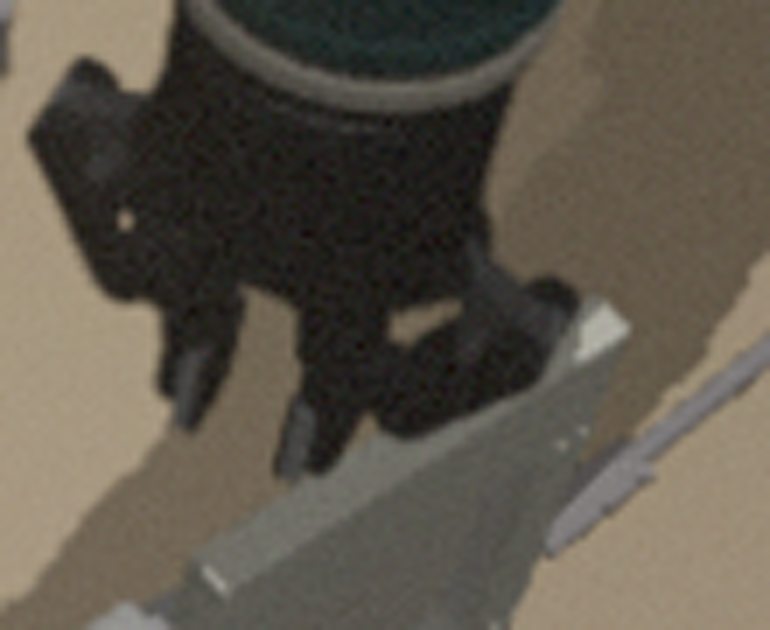

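View pics/top14.png

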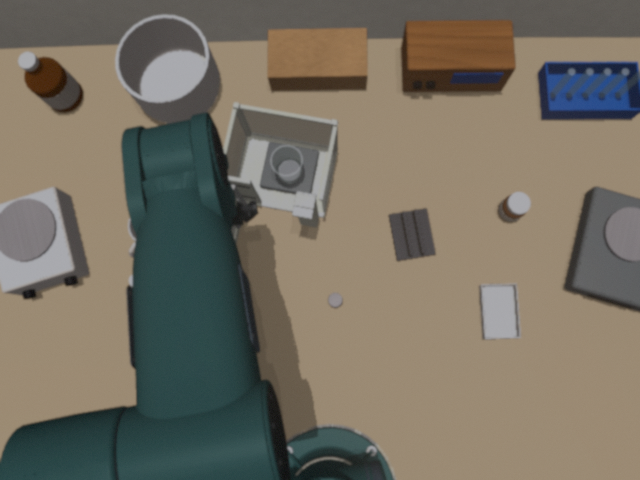

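The door is still seated at about 168°, but both fingers now show on its −y side, at crop (290,470) and (185,420). The swing didn't take the door along. I'll lift clear, go round to the +y side and push with a closed fist held deeper, checking early.

```bash
python3 -m jog '{"hand":[0.25,0.25,0.25,0.25,0.25],"offset":[[0,-0.1,0.2],[0,-0.1,0.5],[0,-0.1,0.8],[0,-0.1,1.2],[0,-0.1,1.2]],"turn":[0,0,0,0,0]}'; python3 -c "
from h import *
im=arm.get_image('scene');cv2.imwrite('pics/scene15.png',im);z(im,300,170,200,200,3,'s15z.png')
to(.5437,.2517,.222)"
```

```text
clock: 16.92
tool_pos: [0.5574, 0.1836, 0.2247]
tool_rot: [0.553, -0.441, -0.552, -0.442]
force: [-0.2, -0.5, 0.9]
finger_gap: 0.0216
t 16.98 p [0.557  0.1836 0.2235] xax [-0. -0. -1.] jawyaw 102.75 F [-1.   0.8  0.1] M [ 0.04  0.04 -0.04] gap 0.0212 q [ 0.18  0.37  0.18  1.38 -0.   -0.04]
offset units [-0.222  1.136 -0.024]
```

View pics/s15z.png

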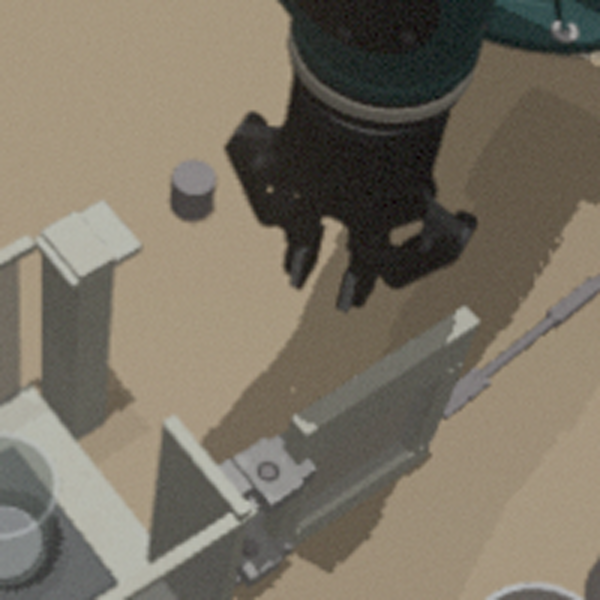

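```bash
python3 -m jog '{"hand":[0,0,0,0,0],"offset":[[0,0.3,0],[-0.1,0.6,0],[-0.2,0.9,0],[-0.22,1.15,0],[-0.22,1.15,0]],"turn":[-0.6,-1.2,-1.8,-2.5,-2.5]}' 20 | head -2; python3 -m jog '{"hand":[0,0,0,0,0],"offset":[[0,0,-0.3],[0,0,-0.7],[0,0,-1.1],[0,0,-1.45],[0,0,-1.45]],"turn":[0,0,0,0,0]}'; python3 -c "
from h import *
im=arm.get_image('scene');cv2.imwrite('pics/scene16.png',im);z(im,300,170,200,200,3,'s16z.png')
st()"
```

```text
clock: 17.6
tool_pos: [0.5434, 0.253, 0.2227]
clock: 18.23
tool_pos: [0.5425, 0.252, 0.1344]
tool_rot: [-0.444, 0.551, 0.445, 0.548]
force: [0.4, -0.7, 0.2]
finger_gap: -0.0002
t 18.27 p [0.5431 0.2524 0.1355] xax [-0.003 -0.001 -1.   ] jawyaw 77.91 F [-0.3 -0.2 -0.7] M [-0.06 -0.04 -0.05] gap -0.0002 q [ 0.3   0.41  0.02  1.17 -0.    0.51]
```

View pics/s16z.png

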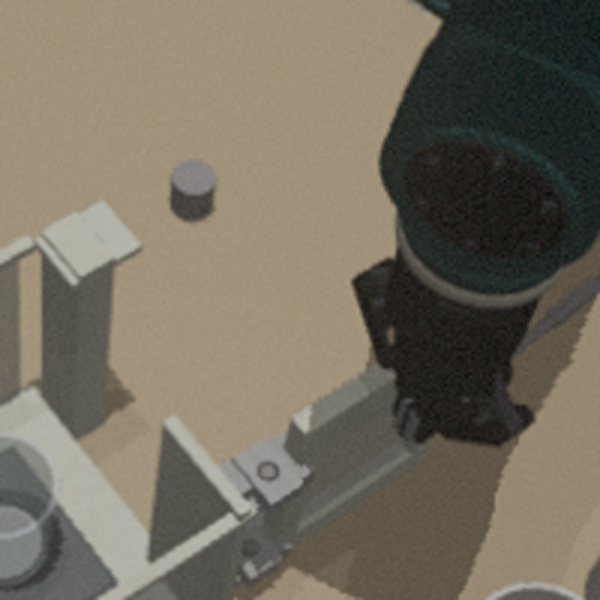

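The closed fist is on the near (+y) side of the door at about r = 75 mm, with its tip at crop (415,430). I'll work out the fist arc next.

```bash
cat > fist.py <<'E'
from h import *
P=np.array([.6098,.2019])
e=lambda t:np.array([np.cos(np.radians(t)),np.sin(np.radians(t))])
def rows(ths,r=.075,s=.022,th0=None):
    o=st();T=o['tool_pos'];Rm=R.from_quat(o['tool_rot']).as_matrix();j=np.degrees(np.arctan2(Rm[1,2],Rm[0,2]))
    d=T[:2]-P
    for t in ths:
        q=(P+r*e(t)+s*e(t-90)-T[:2])/.06; print(t,q.round(3),"turn",round((t-90-j)/10,2))
E
python3 -c "
from fist import *
rows([168,173,178,183,188])"
```

```text
t 18.27 p [0.5431 0.2524 0.1355] xax [-0.003 -0.001 -1.   ] jawyaw 77.91 F [-0.3 -0.2 -0.7] M [-0.06 -0.04 -0.05] gap -0.0002 q [ 0.3   0.41  0.02  1.17 -0.    0.51]
168 [-0.034 -0.223] turn 0.01
173 [-0.084 -0.325] turn 0.51
178 [-0.124 -0.431] turn 1.01
183 [-0.155 -0.54 ] turn 1.51
188 [-0.177 -0.652] turn 2.01
```

```bash
python3 -m jog '{"hand":[0,0,0,0,0],"offset":[[-0.02,-0.11,0],[-0.034,-0.22,0],[-0.06,-0.27,0],[-0.084,-0.325,0],[-0.12,-0.43,0]],"turn":[0,0,0.25,0.5,1.0]}' ; python3 -c "
from fist import *
im=arm.get_image('scene');cv2.imwrite('pics/scene17.png',im);z(im,300,170,200,200,3,'s17z.png')
rows([183,188,193,198,203])"
```

```text
clock: 18.9
tool_pos: [0.536, 0.2261, 0.1361]
tool_rot: [-0.491, 0.509, 0.491, 0.508]
force: [0.4, 0.1, 0.3]
finger_gap: 0.0001
t 18.95 p [0.5358 0.2255 0.1361] xax [-0.002 -0.002 -1.   ] jawyaw 88.3 F [-0.1 -0.6  1. ] M [ 0.04 -0.09  0.02] gap 0.0002 q [ 0.26  0.38 -0.03  1.16 -0.    0.29]
183 [-0.034 -0.092] turn 0.47
188 [-0.055 -0.204] turn 0.97
193 [-0.067 -0.317] turn 1.47
198 [-0.069 -0.431] turn 1.97
203 [-0.06  -0.544] turn 2.47
```

View pics/s17z.png

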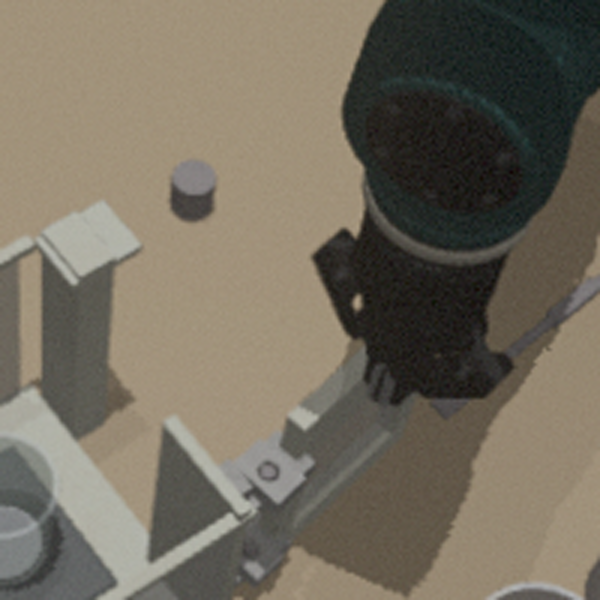

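The door is turning with the fist now, with negligible force, so I'll continue.

```bash
python3 -m jog '{"hand":[0,0,0,0,0],"offset":[[-0.034,-0.09,0],[-0.055,-0.204,0],[-0.067,-0.317,0],[-0.069,-0.431,0],[-0.06,-0.544,0]],"turn":[0.47,0.97,1.47,1.97,2.47]}' ; python3 -c "
from fist import *
im=arm.get_image('scene');cv2.imwrite('pics/scene18.png',im);z(im,280,150,220,220,3,'s18z.png')
rows([208,213,218,223,228])"
```

```text
clock: 19.58
tool_pos: [0.5324, 0.1924, 0.1366]
tool_rot: [0.59, -0.39, -0.59, -0.389]
force: [-0.7, 0.7, -0.3]
finger_gap: 0.0
t 19.62 p [0.5324 0.1918 0.1366] xax [-0.    -0.002 -1.   ] jawyaw 113.31 F [ 1.3 -1.4 -0.6] M [-0.08 -0.06 -0.01] gap 0.0 q [ 0.2   0.36 -0.07  1.14 -0.   -0.2 ]
208 [ 0.014 -0.095] turn 0.47
213 [ 0.041 -0.206] turn 0.97
218 [ 0.079 -0.313] turn 1.47
223 [ 0.125 -0.417] turn 1.97
228 [ 0.18  -0.516] turn 2.47
```

View pics/s18z.png

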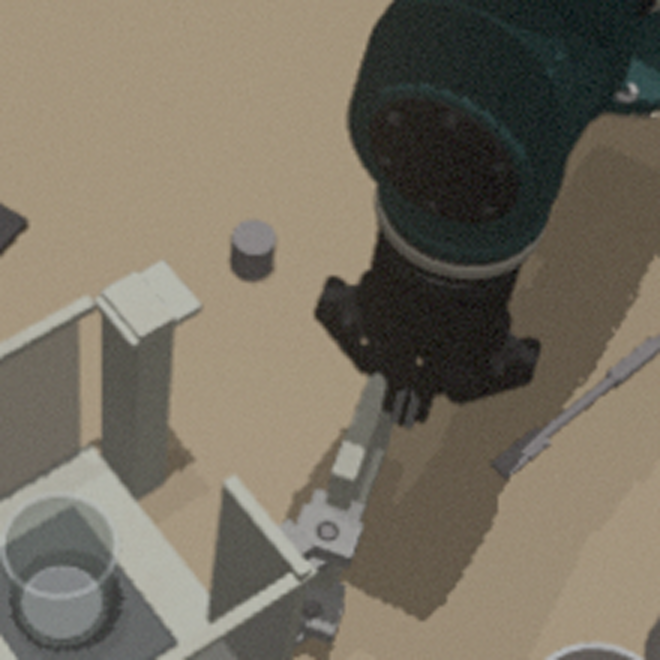

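```bash
python3 -m jog '{"hand":[0,0,0,0,0],"offset":[[0.014,-0.095,0],[0.041,-0.206,0],[0.079,-0.313,0],[0.125,-0.417,0],[0.18,-0.516,0]],"turn":[0.47,0.97,1.47,1.97,2.47]}' ; python3 -c "
from fist import *
im=arm.get_image('scene');cv2.imwrite('pics/scene19.png',im);z(im,280,150,220,220,3,'s19z.png')
rows([232,236,240,243,246])"
```

```text
clock: 20.25
tool_pos: [0.5434, 0.1606, 0.137]
tool_rot: [0.661, -0.254, -0.66, -0.253]
force: [-1.1, 0.9, 0.6]
finger_gap: -0.0004
t 20.3 p [0.5438 0.1601 0.1369] xax [ 0.001 -0.002 -1.   ] jawyaw 138.25 F [-0.3 -0.9  0. ] M [-0.03 -0.06  0.01] gap -0.0 q [ 0.14  0.36 -0.07  1.14 -0.   -0.7 ]
232 [ 0.041 -0.062] turn 0.37
236 [ 0.097 -0.134] turn 0.77
240 [ 0.157 -0.202] turn 1.17
243 [ 0.205 -0.25 ] turn 1.47
246 [ 0.256 -0.296] turn 1.77
```

View pics/s19z.png

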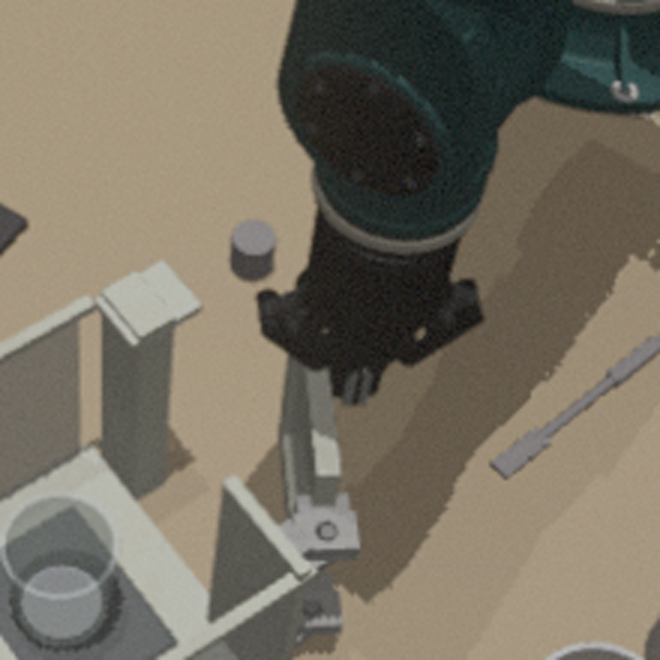

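```bash
python3 -m jog '{"hand":[0,0,0,0,0],"offset":[[0.041,-0.062,0],[0.097,-0.134,0],[0.157,-0.202,0],[0.205,-0.25,0],[0.256,-0.296,0]],"turn":[0.37,0.77,1.17,1.47,1.77]}' ; python3 -c "
from fist import *
im=arm.get_image('scene');cv2.imwrite('pics/scene20.png',im);z(im,280,150,220,220,3,'s20z.png')
rows([248,250,252,253,254])"
```

```text
clock: 20.92
tool_pos: [0.5592, 0.1423, 0.1372]
tool_rot: [0.692, -0.148, -0.691, -0.148]
force: [0.1, -0.3, 0.6]
finger_gap: 0.0001
t 20.98 p [0.5596 0.142  0.1371] xax [ 0.002 -0.002 -1.   ] jawyaw 155.99 F [-0.7 -1.  -0.2] M [-0.01  0.01  0.01] gap -0.0004 q [ 0.11  0.37 -0.05  1.15 -0.   -1.04]
248 [ 0.029 -0.024] turn 0.2
250 [ 0.065 -0.051] turn 0.4
252 [ 0.102 -0.078] turn 0.6
253 [ 0.121 -0.09 ] turn 0.7
254 [ 0.14  -0.103] turn 0.8
```

View pics/s20z.png

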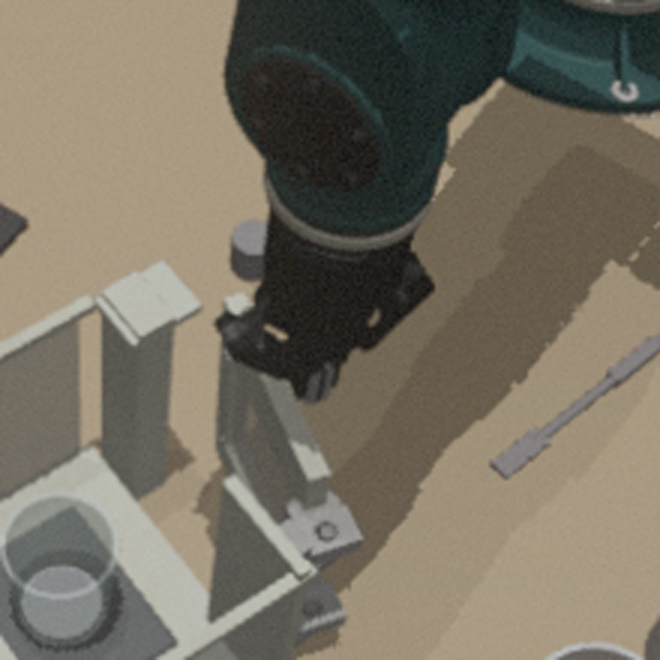

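```bash
python3 -m jog '{"hand":[0,0,0,0,0],"offset":[[0.029,-0.024,0],[0.065,-0.051,0],[0.102,-0.078,0],[0.121,-0.09,0],[0.14,-0.103,0]],"turn":[0.2,0.4,0.6,0.7,0.8]}' |grep force; python3 -c "
from fist import *
im=arm.get_image('scene');cv2.imwrite('pics/scene21.png',im);z(im,280,180,140,170,4,'s21z.png')
rows([255,256,257,258,259,260,261])"
```

```text
force: [-0.7, -0.5, -0.1]
t 21.65 p [0.5681 0.1358 0.1372] xax [ 0.003 -0.001 -1.   ] jawyaw 164.01 F [-0.2 -0.5  0.3] M [-0.01  0.13  0.07] gap -0.0001 q [ 0.1   0.39 -0.03  1.15 -0.   -1.2 ]
255 [ 0.017 -0.011] turn 0.1
256 [ 0.037 -0.023] turn 0.2
257 [ 0.056 -0.034] turn 0.3
258 [ 0.076 -0.045] turn 0.4
259 [ 0.096 -0.056] turn 0.5
260 [ 0.117 -0.066] turn 0.6
261 [ 0.137 -0.076] turn 0.7
```

View pics/s21z.png

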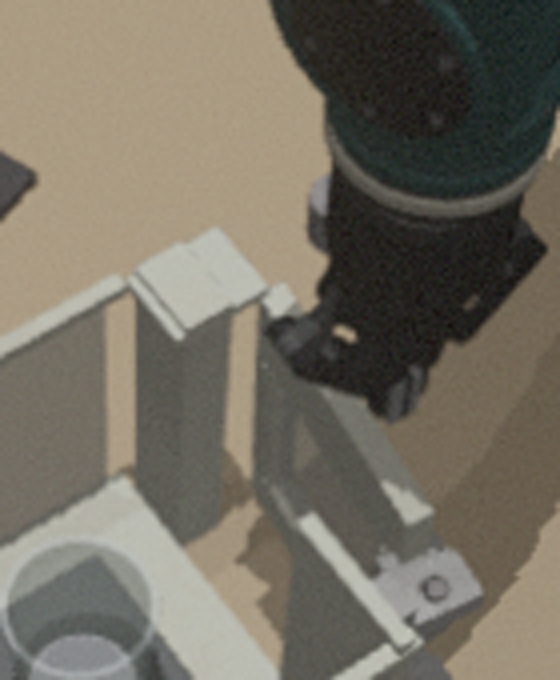

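```bash
python3 -c "
from fist import *
for u,v in ((280+296/4,180+297/4),(280+268/4,180+308/4)):
    p=onz('scene',u,v,.182);d=p[:2]-P;print(p,np.linalg.norm(d),np.degrees(np.arctan2(d[1],d[0]))%360)
rows([257,259,261,262,263,264,265],s=.022)
rows([255,256,257,258,259,260],s=.01)"
```

```text
[0.56002969 0.07415563 0.182     ] 0.1370974389308305 248.71368005059256
[0.5730793 0.0692191 0.182    ] 0.13766855791107407 254.5300678206952
t 21.65 p [0.5681 0.1358 0.1372] xax [ 0.003 -0.001 -1.   ] jawyaw 164.01 F [-0.2 -0.5  0.3] M [-0.01  0.13  0.07] gap -0.0001 q [ 0.1   0.39 -0.03  1.15 -0.   -1.2 ]
257 [ 0.056 -0.034] turn 0.3
259 [ 0.096 -0.056] turn 0.5
261 [ 0.137 -0.076] turn 0.7
262 [ 0.158 -0.086] turn 0.8
263 [ 0.178 -0.095] turn 0.9
264 [ 0.199 -0.104] turn 1.0
265 [ 0.221 -0.112] turn 1.1
t 21.65 p [0.5681 0.1358 0.1372] xax [ 0.003 -0.001 -1.   ] jawyaw 164.01 F [-0.2 -0.5  0.3] M [-0.01  0.13  0.07] gap -0.0001 q [ 0.1   0.39 -0.03  1.15 -0.   -1.2 ]
255 [ 0.21  -0.063] turn 0.1
256 [ 0.231 -0.071] turn 0.2
257 [ 0.251 -0.079] turn 0.3
258 [ 0.272 -0.087] turn 0.4
259 [ 0.293 -0.094] turn 0.5
260 [ 0.314 -0.101] turn 0.6
```

The door is at about 252° against an expected shut angle near 258.5°. I'll move on in small steps and watch the force.

```bash
python3 -m jog '{"hand":[0,0,0,0,0],"offset":[[0.017,-0.011,0],[0.037,-0.023,0],[0.056,-0.034,0],[0.076,-0.045,0],[0.096,-0.056,0]],"turn":[0.1,0.2,0.3,0.4,0.5]}' |grep force; python3 -c "
from fist import *
rows([260,260.5,261,261.5,262])"
```

```text
force: [-0.4, 0.3, 0.4]
t 22.27 p [0.574  0.1324 0.1372] xax [ 0.003 -0.001 -1.   ] jawyaw 169.08 F [-0.4  0.3  0.4] M [-0.07  0.15  0.02] gap 0.0005 q [ 0.09  0.39 -0.02  1.16 -0.   -1.29]
260 [ 0.019 -0.009] turn 0.09
260.5 [ 0.029 -0.014] turn 0.14
261 [ 0.04  -0.019] turn 0.19
261.5 [ 0.05  -0.023] turn 0.24
262 [ 0.06  -0.028] turn 0.29
```

```bash
python3 -m jog '{"hand":[0,0,0,0],"offset":[[0.01,-0.005,0],[0.02,-0.01,0],[0.03,-0.014,0],[0.04,-0.019,0]],"turn":[0,0,0,0]}' |grep force; python3 -c "
from fist import *
st()
im=arm.get_image('scene');cv2.imwrite('pics/scene22.png',im);z(im,280,180,140,170,4,'s22z.png')"
```

```text
force: [0.0, 0.4, 0.9]
t 22.77 p [0.5764 0.1313 0.1372] xax [ 0.003 -0.001 -1.   ] jawyaw 169.07 F [0.  0.4 0.9] M [0.03 0.07 0.03] gap 0.0001 q [ 0.09  0.4  -0.01  1.16 -0.   -1.29]
```

View pics/s22z.png

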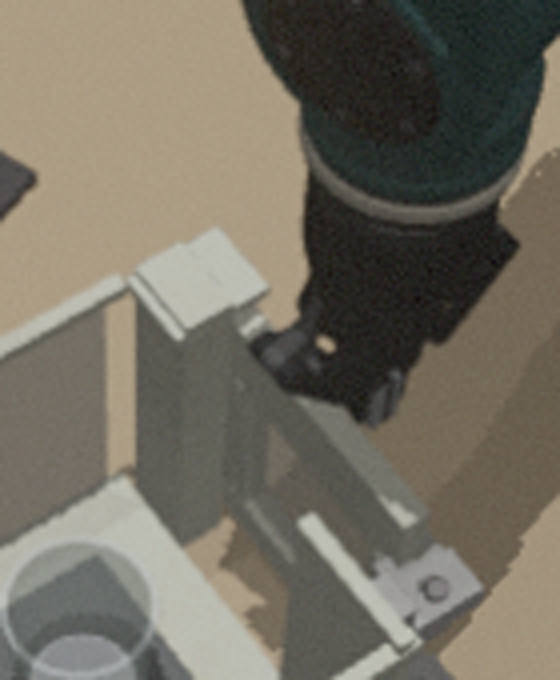

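```bash
for k in 1 2; do :; done; python3 -m jog '{"hand":[0,0,0],"offset":[[0.015,-0.005,0],[0.03,-0.01,0],[0.03,-0.01,0]],"turn":[0,0,0]}' |grep -E "force|tool_pos"; python3 -m jog '{"hand":[0,0,0],"offset":[[0.015,-0.005,0],[0.03,-0.01,0],[0.03,-0.01,0]],"turn":[0,0,0]}' |grep -E "force|tool_pos"
```

```text
tool_pos: [0.5781, 0.1307, 0.1372]
force: [-1.8, 1.0, 0.9]
tool_pos: [0.5786, 0.1306, 0.1371]
force: [-8.2, 4.2, 5.3]
```

The force rose to about 9 N, so the door is against the stop. I'll hold for a moment and look.

```bash
python3 -c "
from fist import *
st()
im=arm.get_image('scene');cv2.imwrite('pics/scene23.png',im);z(im,280,180,140,170,4,'s23z.png')
for u,v in ((0,0),):pass"
```

```text
t 23.57 p [0.5786 0.1306 0.1371] xax [ 0. -0. -1.] jawyaw 169.1 F [-8.2  4.2  5.3] M [0.83 1.8  0.02] gap -0.0 q [ 0.08  0.4  -0.    1.17 -0.   -1.3 ]
```

View pics/s23z.png

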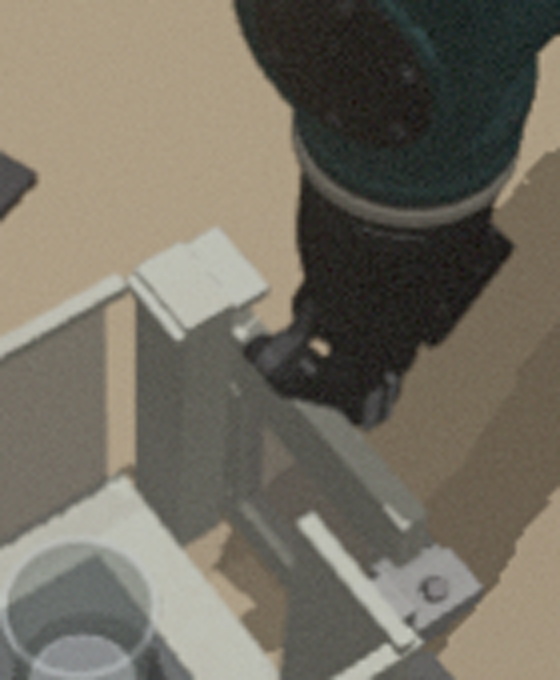

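```bash
python3 - <<'E'
from ov import *
P=(.6098,.2019)
def door(th):
    c,s=np.cos(np.radians(th)),np.sin(np.radians(th))
    f=lambda x,y,zz:[P[0]+c*x-s*y,P[1]+s*x+c*y,zz]
    return [np.array([f(.016,-.007,.182),f(.15,-.007,.182),f(.15,.007,.182),f(.016,.007,.182),f(.016,-.007,.182)]),np.array([f(.016,.007,.012),f(.15,.007,.012),f(.15,.007,.182)])]
it=[(q,(0,255,0)) for q in door(258.5)]+[(q,(0,0,255)) for q in door(255)]
ov("scene","pics/scene23.png",(320,220,80,110),7,"pics/o23.png",it)
E
```

```text
(no output)
```

View pics/o23.png

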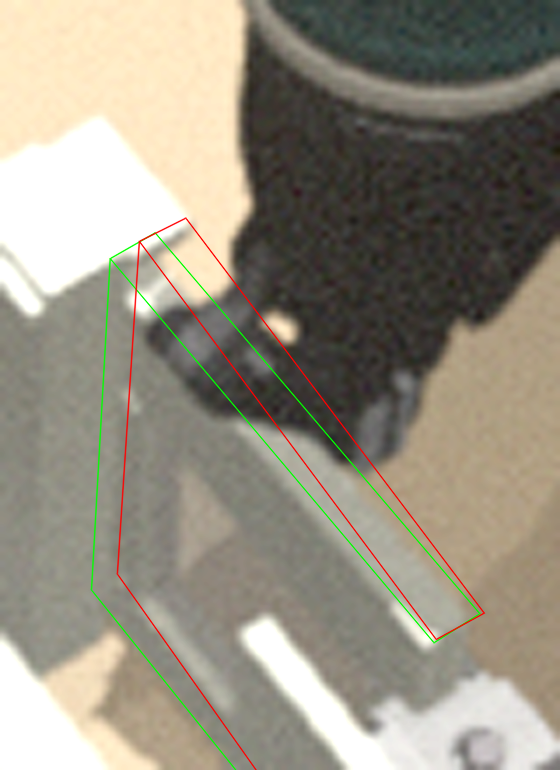

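The overlay is ambiguous because the knuckle hides the free end. I'll back the fist off along the door's normal and look unobstructed.

```bash
python3 -m jog '{"hand":[0,0,0,0,0],"offset":[[-0.1,0.02,0],[-0.4,0.08,0],[-0.9,0.18,0],[-1.5,0.3,0],[-2.0,0.4,0]],"turn":[0,0,0,0,0]}' |grep -E "force|tool_pos";python3 - <<'E'
from ov import *
im=arm.get_image('scene');cv2.imwrite('pics/scene24.png',im)
cv2.imwrite('pics/top24.png',arm.get_image('top'))
z(im,310,220,90,110,7,'s24z.png');z(cv2.imread('pics/top24.png'),205,150,130,110,6,'t24z.png')
E
```

```text
tool_pos: [0.4574, 0.1546, 0.1371]
force: [-0.5, 0.2, 0.4]
```

View pics/s24z.png

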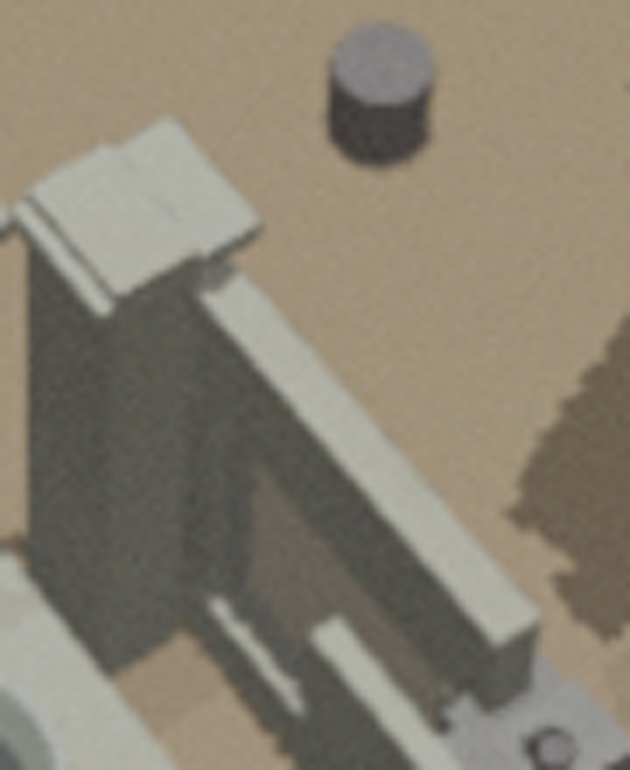

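View pics/t24z.png

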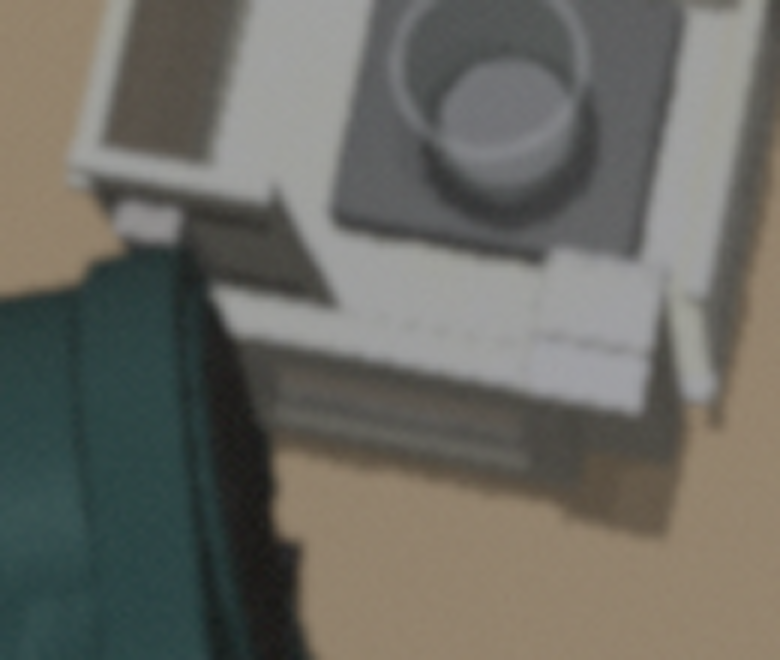

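```bash
python3 - <<'E'
from ov import *
P=np.array([.6098,.2019])
f=lambda x,y:(205+x/6-.4,150+y/6-.4); g=lambda x,y:(310+x/7-.4,220+y/7-.4)
def ang(n,a,b,zz):
    a,b=onz(n,*a,zz),onz(n,*b,zz);return a.round(4),b.round(4),np.degrees(np.arctan2(*(b-a)[1::-1]))%360
print(ang("top",f(225,330),f(530,384),.182)); print(ang("top",f(215,293),f(530,345),.182))
print(ang("scene",g(538,620),g(240,270),.182)); print(ang("scene",g(495,648),g(205,297),.182))
print("lip front",ang("top",f(530,382),f(640,412),.2),ang("top",f(533,335),f(645,350),.2))
print("panel", ang("top",f(85,180),f(262,205),.19))
def door(th):
    c,s=np.cos(np.radians(th)),np.sin(np.radians(th))
    q=lambda x,y,zz:[P[0]+c*x-s*y,P[1]+s*x+c*y,zz]
    return [np.array([q(.016,-.007,.182),q(.15,-.007,.182),q(.15,.007,.182),q(.016,.007,.182),q(.016,-.007,.182)])]
it=[(q,(0,255,0)) for q in door(258.5)]+[(q,(0,0,255)) for q in door(255)]
ov("scene","pics/scene24.png",(310,220,90,110),7,"pics/o24.png",it)
ov("top","pics/top24.png",(205,150,130,110),6,"pics/o25.png",it)
a=cv2.imread("pics/o24.png");b=cv2.imread("pics/o25.png")
E
```

```text
(array([0.5988, 0.1681, 0.182 ]), array([0.5788, 0.0648, 0.182 ]), np.float64(259.0360408328166))
(array([0.6117, 0.1717, 0.182 ]), array([0.5922, 0.0648, 0.182 ]), np.float64(259.6721093889878))
(array([0.6031, 0.1869, 0.182 ]), array([0.5788, 0.067 , 0.182 ]), np.float64(258.5462541441816))
(array([0.6161, 0.1845, 0.182 ]), array([0.5909, 0.0662, 0.182 ]), np.float64(257.9988236607689))
lip front (array([0.5756, 0.0634, 0.2   ]), array([0.565, 0.027, 0.2  ]), np.float64(253.76701367874608)) (array([0.5915, 0.0625, 0.2   ]), array([0.5859, 0.0253, 0.2   ]), np.float64(261.45360900952625))
panel (array([0.6497, 0.2154, 0.19  ]), array([0.64 , 0.155, 0.19 ]), np.float64(260.90460010866724))
```

View pics/o24.png

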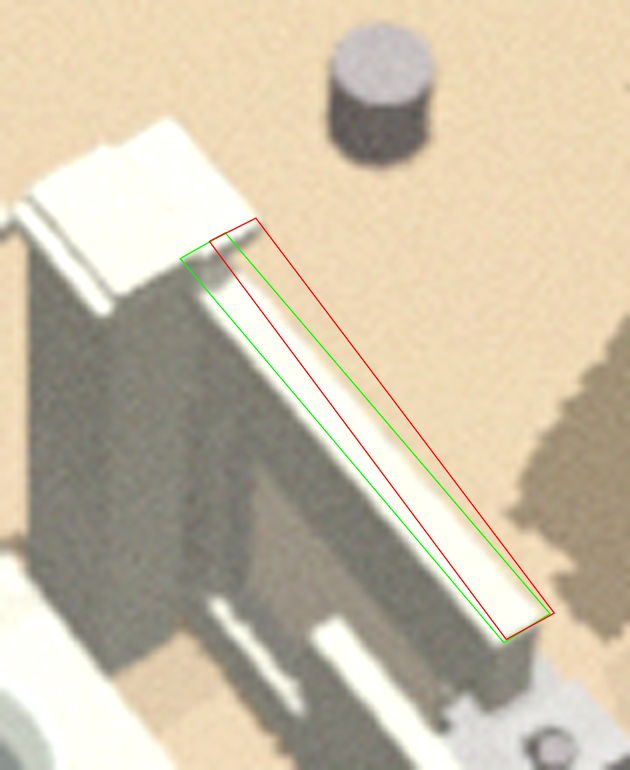

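View pics/o25.png

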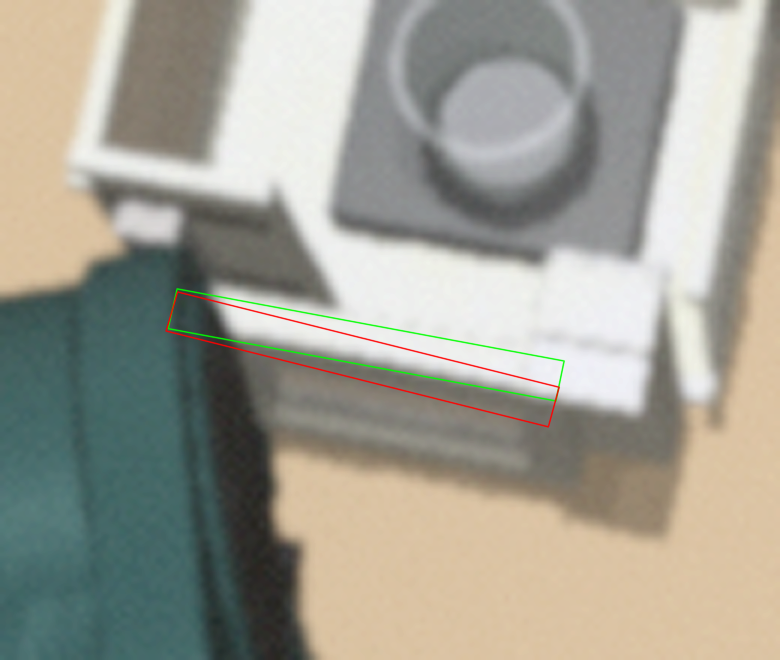

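View pics/scene24.png

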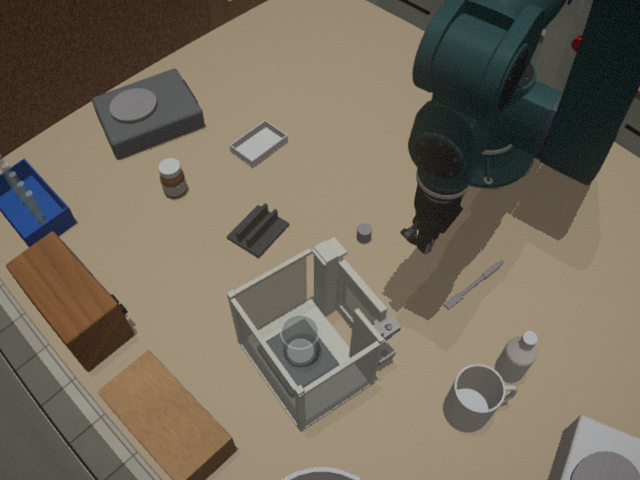

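The full view shows the door shut at about (360,285), with its free end under the keeper lip near (340,255). The beaker, jar, bottle, jug, weight, spatula and tray appear where they started, so I'll hand in.

```bash
python3 -c "
from h import *
st(); print(arm.job_done())"
```

```text
t 24.35 p [0.4562 0.1549 0.1374] xax [ 0. -0. -1.] jawyaw 169.16 F [ 0.  -0.9 -0.8] M [ 0.03 -0.    0.  ] gap -0.0002 q [ 0.16  0.22 -0.28  1.08 -0.   -1.22]
the job is handed in; nothing more can be done
None
```

The door is hung on both pintles and swung shut against the stop post, and I handed the job in at 24.4 s; no verdict was reported.

- **Hanging:** I lowered the door standing open, at right angles. The wrist force changed by about 9 N at the expected seated height, and the upper pintle tip showed in its socket hole. After I released it the wrist force read zero.
- **First swing failed:** I tried to lead the door round loosely between the fingers. It did not come along, and afterwards both fingers stood on its −y side. I could not explain how they got there. The wrist force read near zero when I checked after that move, and the pictures showed the door still seated.
- **Shutting:** I then pushed it with the closed fist from the other side, meeting about 10 N at the stop, and backed the fist off.
- **Last checks:** The door's top edge measured 258.0 to 259.7° across the two cameras, against about 258.5° for shut. That scatter is within the 3° or so that the 8 mm allowance permits. Its free end is under the keeper lip, and the bystanders look unmoved by eye. I did not measure the bystanders, or the seated height after shutting.

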